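# Change the tube on the stage plate

## Task

Change the storage tubes over: the rack's one short tube has to stand upright on the small metal stage plate, centred between its four stops, and both long tubes that are outside the rack (the one now on the plate and the one standing on the bench) have to go fully home in the leaning rack, which fills it up. Leave the two long tubes that are already in the rack in their holes, let no tube fall over, and do not push the other things about.

Things in the scene. Friction and masses are not known exactly. Their poses are not given: they have to be found in the camera images.
- tube_short: the only short tube; starts in one of the rack's four holes. Closed aluminium storage tube, 32 mm diameter, 125 mm long, with a dark steel cap (top 33 mm) and a 4 x 6 mm taper round its foot; 0.12 kg. Origin: centre of its foot; z along the tube towards the cap.
- tube_a: long tube that starts standing on the stage plate. Closed aluminium storage tube, 32 mm diameter, 160 mm long, with a dark steel cap (top 33 mm) and a 4 x 6 mm taper round its foot; 0.12 kg. Origin: centre of its foot; z along the tube towards the cap.
- tube_b: long tube that starts standing upright, loose, on the bench. Closed aluminium storage tube, 32 mm diameter, 160 mm long, with a dark steel cap (top 33 mm) and a 4 x 6 mm taper round its foot; 0.12 kg. Origin: centre of its foot; z along the tube towards the cap.
- tube_c: long tube that starts in the rack and stays there. Closed aluminium storage tube, 32 mm diameter, 160 mm long, with a dark steel cap (top 33 mm) and a 4 x 6 mm taper round its foot; 0.12 kg. Origin: centre of its foot; z along the tube towards the cap.
- tube_d: long tube that starts in the rack and stays there. Closed aluminium storage tube, 32 mm diameter, 160 mm long, with a dark steel cap (top 33 mm) and a 4 x 6 mm taper round its foot; 0.12 kg. Origin: centre of its foot; z along the tube towards the cap.
- rack: fixed wooden base board of the rack, 120 x 262 x 10 mm, on the bench; origin: centre of its underside, x towards its back, y along the row. On it stand four hole blocks in a row, 60 mm apart, all with the board's yaw.
- cell_p: fixed hole block of the rack (its place in the row varies), 54 mm wide; origin: centre of its underside, on the base board, x to the back. Round blind hole, 36 mm wide, 60 mm deep, leaning 30 degrees towards -x: axis (-0.5, 0, 0.866) in the block's frame; centre of its mouth at (-16, 0, 80.4) mm, top face square to the hole.
- cell_p_floor (a point): centre of the hole's floor in cell_p, at (14, 0, 28.4) mm in the block's frame; the foot of a tube that is home lies here
- cell_q: fixed hole block of the rack (its place in the row varies), 54 mm wide; origin: centre of its underside, on the base board, x to the back. Round blind hole, 36 mm wide, 60 mm deep, leaning 30 degrees towards -x: axis (-0.5, 0, 0.866) in the block's frame; centre of its mouth at (-16, 0, 80.4) mm, top face square to the hole.
- cell_q_floor (a point): centre of the hole's floor in cell_q, at (14, 0, 28.4) mm in the block's frame; the foot of a tube that is home lies here
- cell_r: fixed hole block of the rack (its place in the row varies), 54 mm wide; origin: centre of its underside, on the base board, x to the back. Round blind hole, 36 mm wide, 60 mm deep, leaning 30 degrees towards -x: axis (-0.5, 0, 0.866) in the block's frame; centre of its mouth at (-16, 0, 80.4) mm, top face square to the hole.
- cell_r_floor (a point): centre of the hole's floor in cell_r, at (14, 0, 28.4) mm in the block's frame; the foot of a tube that is home lies here
- cell_s: fixed hole block of the rack (its place in the row varies), 54 mm wide; origin: centre of its underside, on the base board, x to the back. Round blind hole, 36 mm wide, 60 mm deep, leaning 30 degrees towards -x: axis (-0.5, 0, 0.866) in the block's frame; centre of its mouth at (-16, 0, 80.4) mm, top face square to the hole.
- cell_s_floor (a point): centre of the hole's floor in cell_s, at (14, 0, 28.4) mm in the block's frame; the foot of a tube that is home lies here
- stage: fixed aluminium stage plate, 110 x 110 x 12 mm, origin: centre of its underside. Four dark stops, 14 mm high above the plate, stand on its +x, -x, +y and -y sides round its centre, their inner faces 22 mm from it, so a 32 mm tube has 6 mm of play each way.
- stage_centre (a point): centre of the stage plate's top, at the engraved cross midway between the stops
- carved_owl: carved wooden owl, 44 x 54 x 83 mm, loose bystander; origin: centre of its underside
- carved_hare: carved wooden hare, 36 x 81 x 74 mm, loose bystander; origin: centre of its underside
- glue_bottle: white glue bottle, 49 mm wide, 149 mm tall, standing, loose bystander; origin: centre of its underside
- wax_tin: round flat wax tin, 68 mm wide, 30 mm tall, loose bystander; origin: centre of its underside
- offcut_1: wood offcut, 40 x 85 x 22 mm, loose bystander; origin: centre of its underside
Not all that is in view belongs to the job. Leave any orange or purple look-alike of the tube_b alone.

How it is judged:
By the outcome, as a careful person would: the job done as asked, in the order asked, and still so for the second after the job is handed in, with the robot touching nothing.
It also fails if it takes over 72 s, if anything falls off the work surface, if the arm or the gripper's body presses on something with over 40 N, if the wrist force passes 120 N, or if a joint passes its speed limit or range.

## Robot

A 7-joint arm with a two-finger parallel gripper is mounted at the origin on a cart in front of the work surface, level with it; the furniture and walls round the work are solid. World frame = base frame: x ahead of the robot, y to its left, z up, the work surface at z = 0. Lengths are in m, angles in rad, forces in N, time in s.
With the tool pointing down it reaches from about 0.4 to 0.9 m from the base axis. Payload 5.6 kg.
Tool frame: the origin (TCP) lies at the very end of the fingers, on their centre line; the grasp point (between the pads) lies 19 mm behind it; y points along the fingers, z is the direction in which the jaws open and shut, and the axes are right-handed (so a half turn about y gives the same grasp; the last joint's range is limited). The gripper opens to 92 mm and grips with 3 to 60 N. Pads are 20 mm wide; open, the fingers measure 128 mm over their backs; the gripper's body (75 mm by 189 mm) begins 69 mm behind the grasp point.
Start: joints at [-1.323, 0.468, -0.012, 1.603, 0.006, 1.071, -0.056], TCP at [0.186, 0.623, 0.215] pointing down, gripper open.
Joint ranges: [-2.53, 2.53], [-0.31, 2.02], [-1.57, 1.55], [0.28, 2.44], [-1.29, 4.43], [0.15, 1.84], [-2.92, 2.92]. Speed limits (rad/s): [2.57, 2.57, 3.14, 3.14, 3.14, 3.14, 3.14].

## Interface

Orientations are given as a unit quaternion [w, x, y, z].
In Python, from plant import arm gives the robot as it stands. The module is installed in compiled form; this text tells all that it offers.
- The arm moves only by the shell command python3 -m jog 'ROWS' [FORCE]. ROWS is JSON, a list of rows, each a list of 7 numbers: the finger opening in mm, from 0 to 91.9, then the shift along the tool's x, y, z in mm, then the turn, a rotation vector about the tool's x, y, z in rad. A call has 1 to 12 rows; each row is the pose to reach, as a shift and turn from the pose commanded when the call began, along the tool's axes at that moment; what a row does not reach only later rows make up. A row lasts 1/10 s, in which the tool goes at most 50 mm and 8.59 degrees, less where a joint would pass 70% of its speed; a pose out of reach is approached as far as the arm can. A call with a gripper value outside its range is refused whole. The fingers move at their own pace and stop on an object; FORCE is the grip in N (left out, the last holds). Time passes only in rows, so rows that repeat a pose let the fingers close. It gives the time, the measured TCP pose, the force and the opening at its end, in the units of the state.
- arm.observe(): the state, without advancing time (a new reading comes with each control period).
- arm.camera(name): name is "scene" or "top" or "wrist"; returns the picture (400x640x3 uint8, red, green, blue); there is no depth.
- arm.camera_info(name): a dict with "fx", "fy", "cx", "cy" (pixels), "R" (3x3) and "t" (3): a world point X has camera coordinates R X + t. Camera axes: x right, y down, z forward; pixel columns grow to the right and rows downward; lengths in m; the calibration is good to about 2 mm. A picture is of the moment at which its call begins: read the wrist's pose just before it. camera_info takes no time and is no camera call; for the wrist camera it gives the pose at the moment of the call.
- arm.job_done(): hands the job in, once; it reports no verdict.
The state is a dict: "time_s": time; "joint_positions": joint angles; "dq": joint speeds; "effort": joint torques, N m; "ee_pos": TCP position; "ee_rot": TCP orientation; "contact_force": force on the tool from outside, world axes, zero at the start; "wrist_torque": the same for the moment, N m; "width": opening from 0.0 (shut) to 1.0 (fully open).
Only numpy, scipy, OpenCV 4.12 (cv2) and the standard library are available. Lean on these libraries where they do the work, as an engineer would, in place of code of your own. Each camera call takes 0.05 s, during which the arm holds its last target. There are 200 camera calls.

## Working session

There is one attempt and no reset: what is moved stays moved. The work goes in short steps, Python scripts to look and compute and a shell command to move; the robot and the scene stay as the last step left them, time stands still between calls to the robot, and variables do not carry over. Pictures are saved under pics/ and viewed, about 8 in all and at most 12, crops included, and the job is handed in when it is done.

```bash
mkdir -p pics; python3 - <<'E'
from plant import arm
import cv2,numpy as np
o=arm.observe();print({k:np.round(v,3).tolist() for k,v in o.items()})
for n in("scene","top"):
    im=arm.camera(n);cv2.imwrite(f"pics/{n}0.png",im[:,:,::-1]);i=arm.camera_info(n)
    print(n,{k:np.round(v,3).tolist() for k,v in i.items()})
i=arm.camera_info("wrist");print({k:np.round(v,3).tolist() for k,v in i.items()})
E
```

```text
{'time_s': 0.0, 'joint_positions': [-1.323, 0.468, -0.012, 1.604, 0.006, 1.071, -0.056], 'dq': [0.001, -0.001, 0.001, -0.001, 0.001, 0.0, -0.001], 'effort': [0.001, -52.058, -0.012, -24.376, -0.057, 0.017, 0.0], 'ee_pos': [0.186, 0.622, 0.214], 'ee_rot': [-0.699, 0.7, -0.103, 0.102], 'contact_force': [0.11, 0.399, 0.083], 'wrist_torque': [-0.036, 0.076, 0.02], 'width': 0.997}
scene {'fx': 419.189, 'fy': 419.189, 'cx': 317.14, 'cy': 196.103, 'R': [[0.293, 0.956, -0.012], [0.766, -0.242, -0.596], [-0.572, 0.165, -0.803]], 't': [-0.176, -0.372, 1.665]}
top {'fx': 479.51, 'fy': 479.51, 'cx': 326.899, 'cy': 201.984, 'R': [[-0.018, -1.0, 0.018], [-0.986, 0.015, -0.166], [0.166, -0.021, -0.986]], 't': [0.001, 0.503, 1.397]}
{'fx': 294.588, 'fy': 294.588, 'cx': 323.152, 'cy': 199.252, 'R': [[0.286, 0.958, -0.001], [0.926, -0.276, 0.257], [0.246, -0.075, -0.966]], 't': [-0.65, -0.029, 0.39]}
```

View pics/scene0.png

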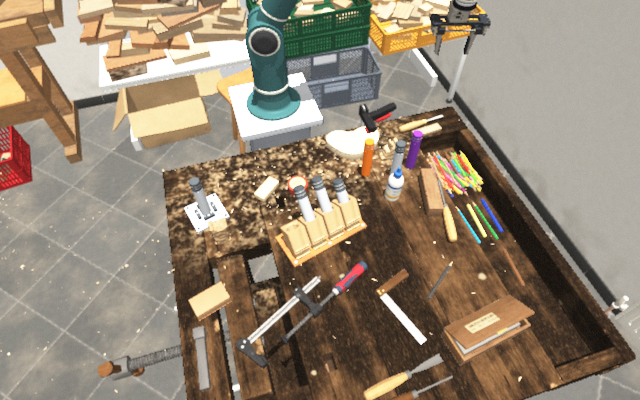

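View pics/top0.png

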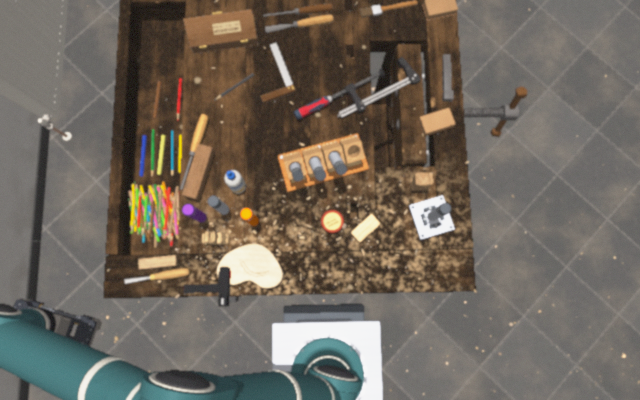

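The scene picture shows the rack (280–365, 180–260) with three tubes, the stage with tube_a at (203,205), and tube_b at (398,155) between the orange and purple look-alikes and behind the glue bottle. In the top view the rack's empty hole is the rightmost, at (354,150); the stage is at (432,217) and tube_b at (216,205).

```bash
python3 - <<'E'
import cv2,numpy as np
s=cv2.imread("pics/scene0.png");t=cv2.imread("pics/top0.png")
def c(im,x,y,w,h,k): return cv2.resize(im[y:y+h,x:x+w],(w*k,h*k),interpolation=cv2.INTER_CUBIC)
a=c(s,270,170,100,98,4);b=c(t,270,126,100,74,4);d=c(t,405,165,60,75,4)
e=c(s,180,170,50,70,4);f=c(t,180,160,80,60,4)
o=np.zeros((600,800,3),np.uint8)
for im,x,y in((a,0,0),(b,400,0),(f,400,300)): 
    h,w=im.shape[:2];o[y:y+h,x:x+w]=im[:600-y,:800-x]
e=e[:208];o[392:600,0:200]=e;d=d[:208];o[392:600,200:400]=d[:,:200]
cv2.imwrite("pics/crop1.png",o)
E
```

```text
(no output)
```

View pics/crop1.png

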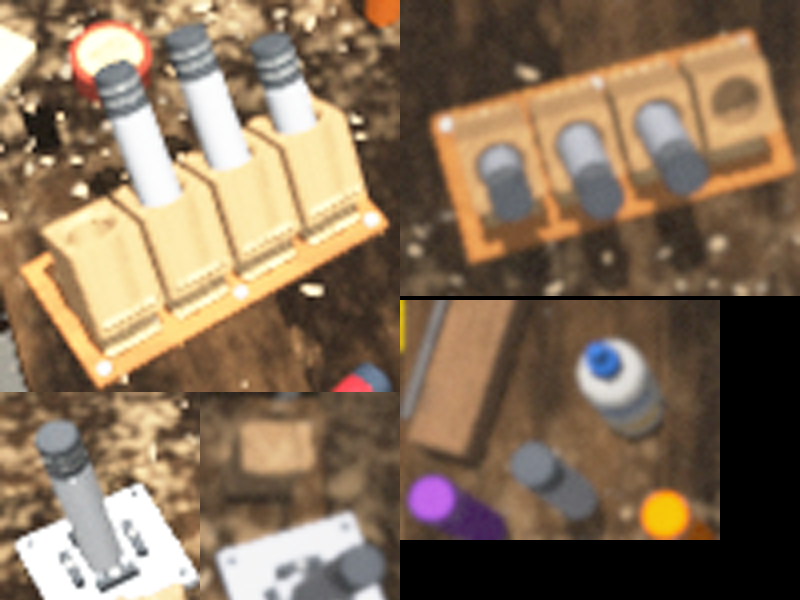

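```bash
cat >h.py <<'E'
from plant import arm
import cv2,numpy as np
from scipy.spatial.transform import Rotation as Ro
def ray(i,px,z):
    K=np.array([(px[0]-i["cx"])/i["fx"],(px[1]-i["cy"])/i["fy"],1]);R=np.array(i["R"]);c=-R.T@np.array(i["t"]);d=R.T@K
    return c+d*(z-c[2])/d[2]
def proj(i,X):
    p=np.array(i["R"])@np.array(X)+np.array(i["t"]);return np.array([i["fx"]*p[0]/p[2]+i["cx"],i["fy"]*p[1]/p[2]+i["cy"]])
def pose():
    o=arm.observe();q=o["ee_rot"];return np.array(o["ee_pos"]),Ro.from_quat([q[1],q[2],q[3],q[0]])
def go(p,R=None):
    "shift (mm) and rotvec from the present pose to TCP p, rotation R"
    p0,R0=pose();R=R or R0
    return np.round(R0.inv().apply(np.array(p)-p0)*1000,1),np.round((R0.inv()*R).as_rotvec(),4)
def tool(y,z):
    y=np.array(y,float);y/=np.linalg.norm(y);z=np.array(z,float);z-=y*(z@y);z/=np.linalg.norm(z)
    return Ro.from_matrix(np.c_[np.cross(y,z),y,z])
E
python3 - <<'E'
from h import *
np.set_printoptions(precision=4,suppress=True)
T=arm.camera_info("top");S=arm.camera_info("scene")
c=[ray(T,p,.01)[:2] for p in((279,155.5),(358,133.5),(368.75,168),(287.5,191.5))];print("rack top",np.array(c),np.mean(c,0))
print("rack scene",*[ray(S,p,.01)[:2] for p in((275,237),(296,266),(367,225.5))])
e=np.array(c[0]+c[3]-c[1]-c[2]);print("rack yaw",np.arctan2(-e[0],e[1]))
for n,p,z in(("b",(214.25,201.25),.16),("purple",(188,209.5),.16),("orange",(246,212.3),.16),("glue",(230,174.5),.149),("a",(445.5,207.5),.172)):print(n,ray(T,p,z))
print("b scene",ray(S,(399,143),.16),"a scene",ray(S,(195,181),.172))
im=cv2.imread("pics/top0.png");m=((im.min(2)>150)*255).astype(np.uint8);m[:180]=0;m[250:]=0;m[:,:400]=0;m[:,470:]=0
cs,_=cv2.findContours(m,0,2);k=max(cs,key=cv2.contourArea);b=cv2.boxPoints(cv2.minAreaRect(k));print(b)
w=np.array([ray(T,p,.012) for p in b]);print("stage",w,w.mean(0))
p,R=pose();print(p,R.as_matrix())
E
```

```text
rack top [[ 0.6569  0.1377]
 [ 0.7249 -0.1106]
 [ 0.613  -0.1408]
 [ 0.5424  0.1119]] [ 0.6343 -0.0004]
rack scene [ 0.6133 -0.1385] [ 0.7274 -0.1031] [0.6587 0.1447]
rack yaw 0.26992544344855507
b [0.4894 0.3031 0.16  ]
purple [0.4677 0.374  0.16  ]
orange [0.4575 0.2161 0.16  ]
glue [0.5664 0.2633 0.149 ]
a [ 0.4604 -0.329   0.172 ]
b scene [0.4898 0.3029 0.16  ] a scene [ 0.4603 -0.3236  0.172 ]
[[408.2    204.6   ]
 [442.7    193.1   ]
 [454.6001 228.8   ]
 [420.1001 240.3   ]]
stage [[ 0.4955 -0.2581  0.012 ]
 [ 0.5298 -0.3666  0.012 ]
 [ 0.4186 -0.3966  0.012 ]
 [ 0.3853 -0.2892  0.012 ]] [ 0.4573 -0.3276  0.012 ]
[0.1863 0.6222 0.2137] [[ 0.958  -0.0004  0.2868]
 [-0.2868 -0.0016  0.958 ]
 [ 0.0001 -1.     -0.0016]]
```

```bash
python3 - <<'E'
from h import *
T=arm.camera_info("top")
print("hole",ray(T,(354.25,151),.0904))
ex=np.array([.9638,.2667,0]);R=tool([0,0,-1],ex)
print(go([.52,0,.30],R))
E
```

```text
hole [ 0.64578167 -0.09055671  0.0904    ]
(array([ 498.2,  -85.4, -500.5]), array([1.4000e-03, 1.0099e+00, 9.0000e-04]))
```

```bash
python3 -m jog '[[60,10,-30,-10,0,0.13,0],[60,40,-60,-40,0,0.26,0],[60,75,-85,-75,0,0.38,0],[60,110,-85,-110,0,0.5,0],[60,145,-85,-145,0,0.62,0],[60,180,-85,-180,0,0.74,0],[60,215,-85,-215,0,0.86,0],[60,250,-85,-250,0,1.01,0],[60,285,-85,-285,0,1.01,0],[60,320,-85,-320,0,1.01,0],[60,355,-85,-355,0,1.01,0],[60,390,-85,-390,0,1.01,0]]'
python3 - <<'E'
from h import *
ex=np.array([.9638,.2667,0]);R=tool([0,0,-1],ex)
print(go([.52,0,.30],R))
E
```

```text
time_s: 1.3
ee_pos: [0.4475, 0.1372, 0.2996]
ee_rot: [0.563, -0.563, 0.428, -0.428]
contact_force: [0.5, 0.6, -0.1]
width: 0.653
(array([151.5,  -0.4,  33.3]), array([-0.0003,  0.0002, -0.0005]))
```

```bash
python3 -m jog '[[60,40,0,8,0,0,0],[60,80,0,17,0,0,0],[60,120,0,26,0,0,0],[60,151,0,33,0,0,0],[60,151,0,33,0,0,0],[60,151,0,33,0,0,0]]'
python3 - <<'E'
from h import *
i=arm.camera_info("wrist");im=arm.camera("wrist");cv2.imwrite("pics/w1.png",im[:,:,::-1])
import json;json.dump({k:np.array(v).tolist() for k,v in i.items()},open("w1.json","w"))
c=np.array([.635,0,0]);ex=np.array([.9638,.2667,0]);ey=np.array([-.2667,.9638,0])
for k in(-.09,-.03,.03,.09):
    m=c+k*ey-.016*ex+[0,0,.0904];a=-.5*ex+[0,0,.866];print(k,proj(i,m),proj(i,m+.1*a))
E
```

```text
time_s: 1.9
ee_pos: [0.5189, 0.0021, 0.2991]
ee_rot: [-0.562, 0.563, -0.429, 0.428]
contact_force: [-0.6, 0.7, -0.1]
width: 0.654
-0.09 [390.84236363 264.29505277] [363.46993209 300.35737224]
-0.03 [393.40720249 224.16039641] [365.38259802 251.38806092]
0.03 [396.17693566 180.81954935] [367.49041262 197.42242663]
0.09 [399.17713685 133.87233348] [369.82484789 137.65470353]
```

View pics/w1.png

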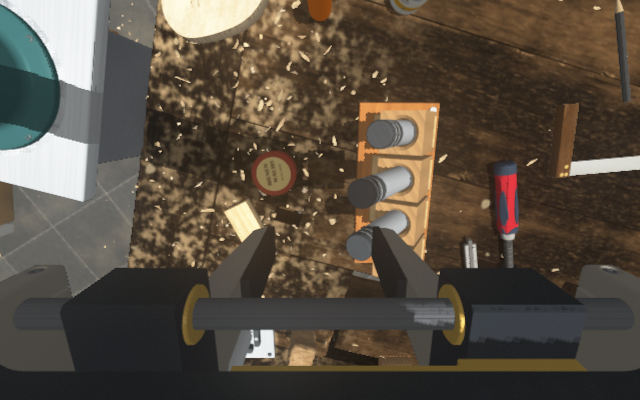

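```bash
python3 - <<'E'
from h import *
import json
i=json.load(open("w1.json"));im=cv2.imread("pics/w1.png")
h=cv2.cvtColor(im,cv2.COLOR_BGR2HSV);m=cv2.inRange(h,(5,110,120),(18,255,255));m[:95]=0;m[300:]=0;m[:,:345]=0;m[:,450:]=0
ys,xs=np.nonzero(m)
def fit(sel,lo,hi,ax):
    P=[]
    for r in range(lo,hi):
        a=(xs[ys==r] if ax==0 else ys[xs==r])
        if len(a)>1:
            v=sel(a);P.append((v,r) if ax==0 else (r,v))
    P=np.array(P,float);vx,vy,x0,y0=cv2.fitLine(P.astype(np.float32),cv2.DIST_HUBER,0,.01,.01).ravel()
    res=np.abs((P-[x0,y0])@[-vy,vx]);return (x0,y0,vx,vy),np.round(np.median(res),2)
def X(a,b):
    A=np.array([[a[2],-b[2]],[a[3],-b[3]]]);t=np.linalg.solve(A,[b[0]-a[0],b[1]-a[1]]);return np.array([a[0]+t[0]*a[2],a[1]+t[0]*a[3]])
top,r1=fit(np.min,370,430,1);right,r2=fit(np.max,110,250,0);left,r3=fit(np.min,106,116,0)
print(top,right,left,r1,r2,r3)
br=ray(i,X(top,right),.01);bl=ray(i,X(top,left),.01);q=ray(i,(right[0],right[1]),.01)
print("corner back+y",br,"front+y",bl)
d=(br-q)[:2];print("yaw from right edge",np.arctan2(-d[0],d[1])*np.sign(d[1]),"width",np.linalg.norm(br-bl))
ya=np.arctan2(-d[0]*np.sign(d[1]),abs(d[1]));
for ya in(ya,.27):
    ex=np.array([np.cos(ya),np.sin(ya),0]);ey=np.array([-ex[1],ex[0],0]);print("centre",br-.06*ex-.131*ey)
E
```

```text
(np.float32(399.1), np.float32(102.1), np.float32(0.9999768), np.float32(0.006813251)) (np.float32(431.9), np.float32(176.1), np.float32(0.09950791), np.float32(-0.9950368)) (np.float32(359.1), np.float32(110.5), np.float32(0.054897428), np.float32(-0.998492)) 0.1 0.29 0.14
corner back+y [0.65812867 0.1436388  0.01      ] front+y [0.54402684 0.11296607 0.01      ]
yaw from right edge 0.2651898266703369 width 0.118152633083626
centre [0.63456022 0.00149265 0.01      ]
centre [0.63524424 0.00138093 0.01      ]
```

```bash
python3 - <<'E'
from h import *
ex=np.array([.9646,.2638,0]);R=tool([0,0,-1],ex)
print(go([.4603,-.326,.24],R))
i=arm.camera_info("wrist");p,R=pose();print([proj(i,p-R.apply([0,d,0])) for d in(-.1,-.05,0,.02,.044)])
E
```

```text
(array([ 301.6,   59.1, -144.2]), array([ 0.0009,  0.0036, -0.0006]))
[array([323.10687475, 200.20092155]), array([323.0833073 , 216.74820234]), array([323.04729013, 242.03674115]), array([323.02692653, 256.33452698]), array([322.99509039, 278.68745411])]
```

```bash
python3 -m jog '[[60,35,0,-16,0,0.0036,0],[60,75,0,-36,0,0.0036,0],[60,115,0,-55,0,0.0036,0],[60,155,10,-75,0,0.0036,0],[60,195,25,-94,0,0.0036,0],[60,235,40,-113,0,0.0036,0],[60,270,50,-130,0,0.0036,0],[60,302,59,-144,0,0.0036,0],[60,302,59,-144,0,0.0036,0],[60,302,59,-144,0,0.0036,0]]'
python3 - <<'E'
from h import *
p,R=pose();i=arm.camera_info("wrist");im=arm.camera("wrist")[:,:,::-1].copy();cv2.imwrite("pics/w2.png",im)
print(p,"cap expected",proj(i,[.4603,-.326,.172]),"stage",proj(i,[.4573,-.3276,.012]), proj(i,p))
cv2.imwrite("pics/w2c.png",cv2.resize(im[120:320,180:460],None,fx=2.5,fy=2.5,interpolation=2))
E
```

```text
time_s: 2.95
ee_pos: [0.4612, -0.3259, 0.2401]
ee_rot: [0.562, -0.562, 0.43, -0.429]
contact_force: [-0.5, 0.1, 0.1]
width: 0.653
[ 0.4611542  -0.32589552  0.24013112] cap expected [322.14127166 209.96974456] stage [320.17441488 176.57457859] [323.08713193 242.03264417]
```

View pics/w2c.png

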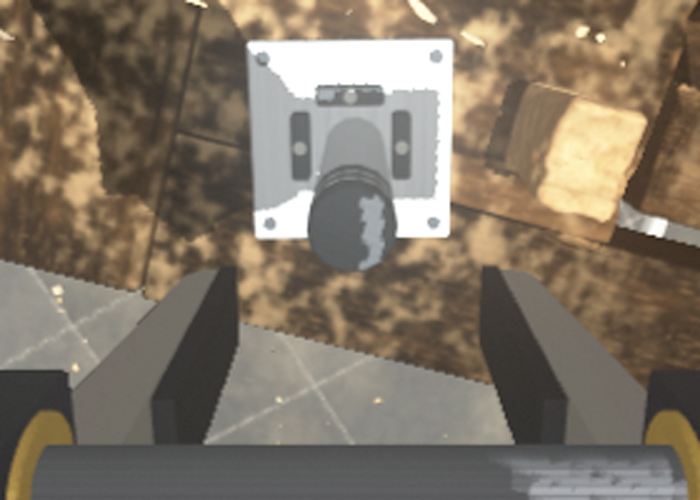

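The crop shows tube_a's cap centred at image (320.8, 211.2), within 1.5 px of where it was expected, and the plate centre at (320.8, 175.6). My positions hold, so I'll grasp.

```bash
python3 -m jog '[[60,1,35,-1,0,0,0],[60,1,75,-1,0,0,0],[60,1,112,-1,0,0,0],[60,1,112,-1,0,0,0],[25,1,112,-1,0,0,0],[25,1,112,-1,0,0,0],[25,1,112,-1,0,0,0],[25,1,112,-1,0,0,0],[25,1,112,-1,0,0,0],[25,1,112,-1,0,0,0]]' 30
python3 - <<'E'
from h import *
print(arm.observe()["width"])
i=arm.camera_info("top");j=arm.camera_info("wrist")
E
```

```text
time_s: 4.0
ee_pos: [0.4608, -0.3291, 0.1301]
ee_rot: [0.562, -0.562, 0.429, -0.43]
contact_force: [-1.2, -0.2, 6.6]
width: 0.339
0.3390317007265362
```

```bash
cat >>h.py <<'E'
ex=np.array([.9646,.2638,0]);ey=np.array([-.2638,.9646,0]);C=np.array([.635,.0015,.01]);ax=-.5*ex+np.array([0,0,.866])
def mouth(k): return C+k*ey-.016*ex+[0,0,.0804]
RL=tool(-ax,ex);RV=tool([0,0,-1],ex)
E
python3 -m jog '[[25,0,-20,0,0,0,0],[25,0,-60,0,0,0,0],[25,0,-100,0,0,0,0],[25,0,-140,0,0,0,0],[25,0,-140,0,0,0,0],[25,0,-140,0,0,0,0]]'
python3 - <<'E'
from h import *
m=np.array([.6443,-.090,.0904]);print(mouth(-.09))
i=arm.camera_info("wrist");im=arm.camera("wrist")[:,:,::-1];cv2.imwrite("pics/w3c.png",cv2.resize(im[120:320,180:460],None,fx=2.5,fy=2.5,interpolation=2))
for d in(.06,.02):print(d,go(m+ax*(.118+d),RL))
E
```

```text
time_s: 4.6
ee_pos: [0.4605, -0.3281, 0.269]
ee_rot: [0.562, -0.562, 0.429, -0.43]
contact_force: [0.6, 0.3, -1.9]
width: 0.345
[ 0.6433084 -0.0895348  0.0904   ]
0.06 (array([-180.5,   23.5,  151.5]), array([ 0.5239, -0.0008, -0.0012]))
0.02 (array([-180.5,   58.1,  171.5]), array([ 0.5239, -0.0008, -0.0012]))
```

View pics/w3c.png

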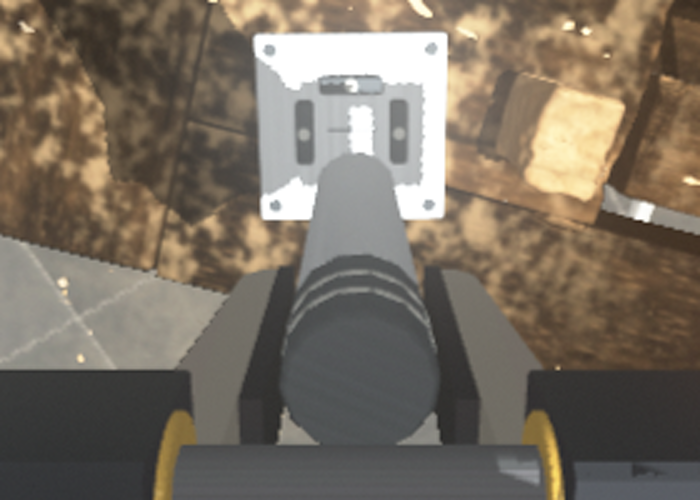

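```bash
python3 - <<'E'
from h import *
i=arm.camera_info("wrist");p,R=pose()
P=lambda x,y:round(proj(i,p+R.apply([x,y,0]))[1],1)
for off in(0,-.002,-.004):
    print(off,"foot far",P(off-.016,.112),P(off-.012,.118),"cap far/near",P(off-.016,-.042),P(off+.016,-.042), "y-37:",P(off-.016,-.037),P(off+.016,-.037))
print(p,"obs 181.2  240  297")
E
```

```text
0 foot far 181.1 183.9 cap far/near 245.9 305.5 y-37: 241.7 299.6
-0.002 foot far 179.1 181.9 cap far/near 241.9 301.9 y-37: 237.8 296.1
-0.004 foot far 177.1 179.9 cap far/near 237.9 298.4 y-37: 233.9 292.7
[ 0.4598442  -0.32757173  0.26782152] obs 181.2  240  297
```

```bash
python3 -m jog '[[25,-25,3,21,0.1,0,0],[25,-60,7,50,0.22,0,0],[25,-95,11,80,0.34,0,0],[25,-130,16,108,0.45,0,0],[25,-160,20,134,0.524,0,0],[25,-179,23,151,0.524,0,0],[25,-179,23,151,0.524,0,0],[25,-179,23,151,0.524,0,0],[25,-179,23,151,0.524,0,0]]'
python3 - <<'E'
from h import *
m=np.array([.6443,-.090,.0904]);p,R=pose();x=R.apply([1,0,0])
for d in(.02,-.03,-.06):print(d,go(m+ax*(.118+d)+.0015*x,RL))
i=arm.camera_info("wrist");im=arm.camera("wrist")[:,:,::-1];cv2.imwrite("pics/w4c.png",cv2.resize(im[100:320,180:500],None,fx=2.5,fy=2.5,interpolation=2))
print(proj(i,m),proj(i,mouth(-.03)))
E
```

```text
time_s: 5.55
ee_pos: [0.5582, -0.117, 0.2448]
ee_rot: [0.688, -0.398, 0.304, -0.526]
contact_force: [-0.1, -0.3, -1.4]
width: 0.341
0.02 (array([-1.9, 40.8,  0.9]), array([ 0.0012, -0.0019,  0.0013]))
-0.03 (array([-2. , 90.8,  1. ]), array([ 0.0012, -0.0019,  0.0013]))
-0.06 (array([ -2. , 120.8,   1. ]), array([ 0.0012, -0.0019,  0.0013]))
[324.09404949 180.42359407] [323.43169202 128.61479059]
```

View pics/w4c.png

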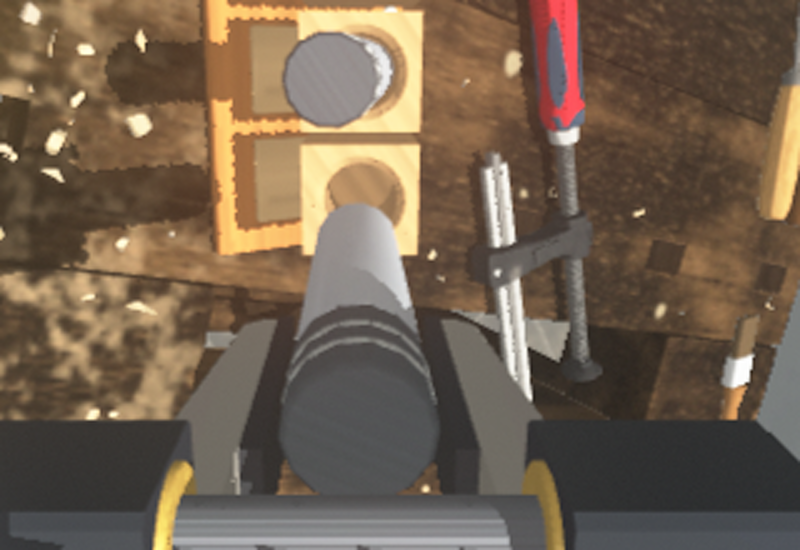

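The view along the hole axis shows the empty mouth at about (325, 180), against an expected (324, 180), and the tube lined up with it. I'll insert.

```bash
python3 -m jog '[[25,-1.5,20,1,0,0,0],[25,-1.5,40,1,0,0,0],[25,-1.5,60,1,0,0,0],[25,-1.5,75,1,0,0,0],[25,-1.5,75,1,0,0,0]]'; python3 -m jog '[[25,0,10,0,0,0,0],[25,0,20,0,0,0,0],[25,0,30,0,0,0,0],[25,0,40,0,0,0,0],[25,0,40,0,0,0,0]]'
python3 - <<'E'
from h import *
m=np.array([.6443,-.090,.0904]);p,R=pose()
print(go(m+ax*.058,RL))
E
```

```text
time_s: 6.1
ee_pos: [0.5948, -0.1049, 0.179]
ee_rot: [0.688, -0.398, 0.305, -0.525]
contact_force: [-1.1, -0.6, -1.2]
width: 0.342
time_s: 6.6
ee_pos: [0.6145, -0.0997, 0.1462]
ee_rot: [0.688, -0.397, 0.304, -0.526]
contact_force: [0.6, -0.0, -1.1]
width: 0.343
(array([-1.5,  6. , -0.9]), array([ 0.0004, -0.0012,  0.0007]))
```

```bash
python3 -m jog '[[25,0,3,0,0,0,0],[25,0,6,0,0,0,0],[25,0,6,0,0,0,0]]'; python3 -m jog '[[45,0,0,0,0,0,0],[60,0,0,0,0,0,0],[60,0,0,0,0,0,0],[60,0,0,0,0,0,0],[60,0,-30,0,0,0,0],[60,0,-70,0,0,0,0],[60,0,-70,0,0,0,0],[60,0,-70,0,0,0,0]]'
python3 - <<'E'
from h import *
# short tube grasp: hole k=+.09, out 65 mm, TCP 41 mm below its top
g=mouth(.09)+ax*.024;print(g,"above",go(g+ax*.12,RL),"at",go(g,RL))
i=arm.camera_info("wrist");im=arm.camera("wrist")[:,:,::-1];cv2.imwrite("pics/w5.png",im)
m=mouth(-.09);print([proj(i,m+ax*d) for d in(.1,.105,.110,.12)])
g=cv2.cvtColor(im,6);print(g.shape)
E
```

```text
time_s: 6.9
ee_pos: [0.6179, -0.0988, 0.1419]
ee_rot: [0.688, -0.397, 0.303, -0.526]
contact_force: [-0.0, -0.2, -0.9]
width: 0.344
time_s: 7.7
ee_pos: [0.5844, -0.1072, 0.203]
ee_rot: [0.689, -0.396, 0.303, -0.526]
contact_force: [0.3, 0.5, 0.2]
width: 0.656
[0.5842492 0.0809276 0.111184 ] above (array([-181.5,  -15.8,   -3.1]), array([-0.0029, -0.0002,  0.0003])) at (array([-181.5,  104.2,   -3.4]), array([-0.0029, -0.0002,  0.0003]))
[array([318.75674585, 224.39795233]), array([318.67249431, 226.83427246]), array([318.58417602, 229.38819147]), array([318.39410169, 234.88461186])]
(400, 640)
```

```bash
python3 -m jog '[[60,-35,-16,-2,0,0,0],[60,-75,-16,-3,0,0,0],[60,-115,-16,-3,0,0,0],[60,-155,-16,-3,0,0,0],[60,-181,-16,-3,0,0,0],[60,-181,-16,-3,0,0,0],[60,-181,-16,-3,0,0,0]]'
python3 - <<'E'
from h import *
g=mouth(.09)+ax*.024;print("above",go(g+ax*.12,RL),"at",go(g,RL))
i=arm.camera_info("wrist");im=arm.camera("wrist")[:,:,::-1];cv2.imwrite("pics/w6.png",im)
print("short top",proj(i,mouth(.09)+ax*.065),proj(i,mouth(.09)))
t=cv2.imread("pics/w5.png")
a=cv2.resize(im[60:320,180:460],None,fx=1.7,fy=1.7,interpolation=2);b=cv2.resize(t[100:320,230:410],None,fx=1.7,fy=1.7,interpolation=2)
o=np.zeros((442,782,3),np.uint8);o[:a.shape[0],:476]=a;o[:374,476:]=b;cv2.imwrite("pics/c6.png",o)
E
```

```text
time_s: 8.45
ee_pos: [0.5257, 0.0652, 0.2134]
ee_rot: [0.689, -0.398, 0.303, -0.525]
contact_force: [0.1, -1.0, 0.1]
width: 0.655
above (array([ 0.2, -1.1,  1.3]), array([ 0.0012,  0.0019, -0.0004])) at (array([  0.3, 118.9,   1.5]), array([ 0.0012,  0.0019, -0.0004]))
short top [324.82464664 207.1057385 ] [324.57829213 190.29794293]
```

View pics/c6.png

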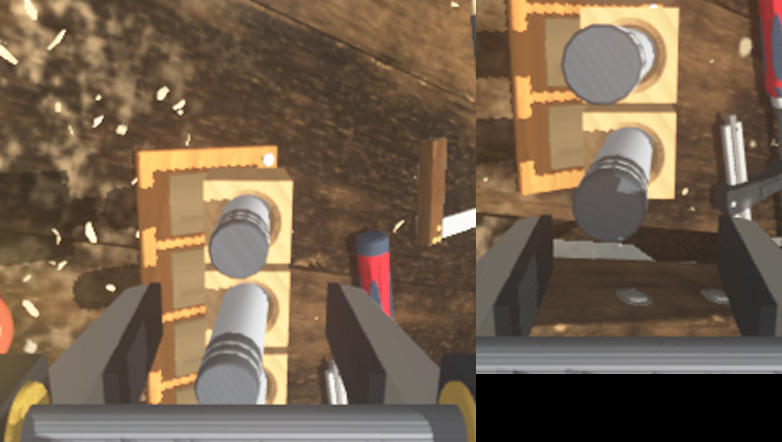

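Left, the short tube's cap is at (320.6, 206.5), sagging a few mm within its hole clearance as expected. Right, tube_a is in its hole and sits like its neighbour. I'll grasp the short tube along the hole axis.

```bash
python3 -m jog '[[60,0,35,0,0,0,0],[60,0,75,0,0,0,0],[60,0,105,0,0,0,0],[60,0,119,0,0,0,0],[60,0,119,0,0,0,0],[25,0,119,0,0,0,0],[25,0,119,0,0,0,0],[25,0,119,0,0,0,0],[25,0,119,0,0,0,0],[25,0,119,0,0,0,0],[25,0,119,0,0,0,0]]' 30
```

```text
time_s: 9.6
ee_pos: [0.5845, 0.0798, 0.1142]
ee_rot: [0.688, -0.397, 0.304, -0.526]
contact_force: [-3.9, -2.1, 4.5]
width: 0.342
```

```bash
python3 -m jog '[[25,0,-10,0,0,0,0],[25,0,-25,0,0,0,0],[25,0,-45,0,0,0,0],[25,0,-65,0,0,0,0],[25,0,-85,0,0,0,0],[25,0,-105,0,0,0,0],[25,0,-105,0,0,0,0],[25,0,-105,0,0,0,0]]'
python3 - <<'E'
from h import *
i=arm.camera_info("wrist");p,R=pose();im=arm.camera("wrist")[:,:,::-1];cv2.imwrite("pics/w7.png",im)
cv2.imwrite("pics/w7c.png",cv2.resize(im[120:320,180:460],None,fx=2.5,fy=2.5,interpolation=2))
P=lambda x,y:np.round(proj(i,p+R.apply([x,y,0]))[1],1)
for off in(0,-.003,.003):print(off,"foot far",P(off-.012,.084),P(off-.016,.078),"cap",P(off-.016,-.041),P(off+.016,-.041))
print(go([.4573,-.3276,.30],RV))
E
```

```text
time_s: 10.4
ee_pos: [0.5337, 0.0679, 0.2045]
ee_rot: [0.689, -0.398, 0.304, -0.524]
contact_force: [0.3, -0.4, -2.5]
width: 0.342
0 foot far 191.9 189.0 cap 245.1 304.4
-0.003 foot far 188.6 185.6 cap 239.2 299.1
0.003 foot far 195.2 192.4 cap 251.0 309.6
(array([ 360.4, -172.4, -106.4]), array([-5.207e-01,  3.000e-04, -1.900e-03]))
```

View pics/w7c.png

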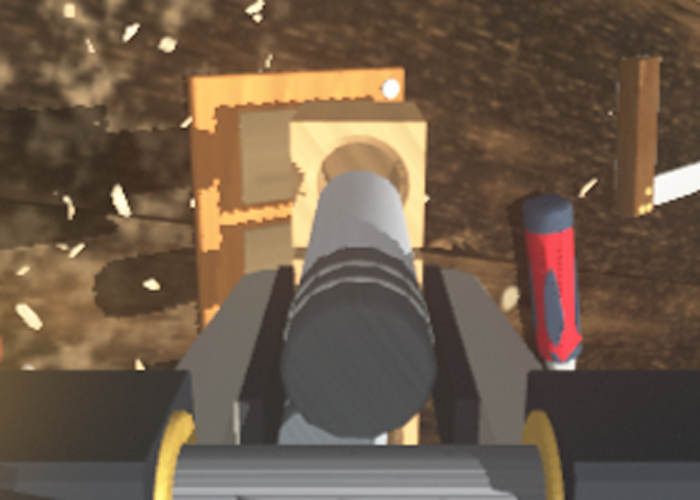

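```bash
python3 -m jog '[[25,0,-35,0,0,0,0],[25,0,-75,0,0,0,0],[25,15,-105,-5,-0.08,0,0],[25,55,-115,-20,-0.2,0,0],[25,95,-123,-35,-0.3,0,0],[25,140,-132,-50,-0.42,0,0],[25,185,-142,-65,-0.52,0,0],[25,230,-150,-78,-0.52,0,0],[25,275,-158,-90,-0.52,0,0],[25,320,-165,-100,-0.52,0,0],[25,360,-172,-106,-0.52,0,0],[25,360,-172,-106,-0.52,0,0]]'
python3 -m jog '[[25,0,0,0,0,0,0],[25,0,0,0,0,0,0]]'
python3 - <<'E'
from h import *
i=arm.camera_info("wrist");p,R=pose();im=arm.camera("wrist")[:,:,::-1];cv2.imwrite("pics/w8.png",im)
print("stage proj",proj(i,[.4573,-.3276,.012]),"gap line px for x offset 0/-3 at foot",[proj(i,p+R.apply([o,.084,0])) for o in(0,-.003)])
h=cv2.cvtColor(im,cv2.COLOR_BGR2GRAY);m=((im.min(2)>140)*255).astype(np.uint8);m[:100]=0;m[230:]=0;m[:,:250]=0;m[:,400:]=0
cs,_=cv2.findContours(m,0,2);k=max(cs,key=cv2.contourArea);b=cv2.boundingRect(k);print("plate bbox",b,cv2.minAreaRect(k))
print(go([.4573,-.3276,.15],RV))
E
```

```text
time_s: 11.65
ee_pos: [0.4547, -0.3359, 0.2993]
ee_rot: [-0.559, 0.56, -0.432, 0.433]
contact_force: [0.0, -0.9, -0.9]
width: 0.342
time_s: 11.85
ee_pos: [0.4579, -0.3269, 0.2993]
ee_rot: [0.563, -0.561, 0.429, -0.428]
contact_force: [-0.2, -0.2, -0.9]
width: 0.339
stage proj [322.55057342 169.96494993] gap line px for x offset 0/-3 at foot [array([323.08143911, 204.83277524]), array([323.08361098, 201.60586875])]
plate bbox (274, 116, 99, 109) ((323.92669677734375, 169.1428985595703), (108.6565933227539, 97.25009155273438), 88.53119659423828)
(array([  1.4, 149.6,  -1.4]), array([-0.001 ,  0.0022, -0.0026]))
```

```bash
python3 - <<'E'
from h import *
i=arm.camera_info("wrist");im=cv2.imread("pics/w8.png")
g=im.max(2);m=((g<75)*255).astype(np.uint8);m[:118]=0;m[205:]=0;m[:,:278]=0;m[:,370:]=0
n,l,s,c=cv2.connectedComponentsWithStats(m)
for k in range(1,n):
    if s[k,4]>40:print(s[k],c[k],ray(i,c[k],.026))
E
python3 - <<'E'
from h import *
i=arm.camera_info("wrist");im=cv2.imread("pics/w8.png")
g=im.max(2)
for th in(90,110):
    m=((g<th)*255).astype(np.uint8);m[:118]=0;m[215:]=0;m[:,:278]=0;m[:,368:]=0
    n,l,s,c=cv2.connectedComponentsWithStats(m)
    for k in range(1,n):
        if s[k,4]>25:print(th,s[k],c[k].round(1),ray(i,c[k],.026).round(4))
E
```

```text
90 [278 135   6   7  28] [280.2 138.1] [ 0.3842 -0.296   0.026 ]
90 [278 179   9  16  91] [281.6 186.5] [ 0.4032 -0.3666  0.026 ]
110 [278 134   9  23 152] [281.6 144.1] [ 0.3882 -0.3039  0.026 ]
110 [278 164  10  51 339] [282.3 187.4] [ 0.4046 -0.3675  0.026 ]
```

```bash
python3 - <<'E'
import cv2
im=cv2.imread("pics/w8.png");cv2.imwrite("pics/w8c.png",cv2.resize(im[100:300,220:420],None,fx=3,fy=3,interpolation=2))
E
```

```text
(no output)
```

View pics/w8c.png

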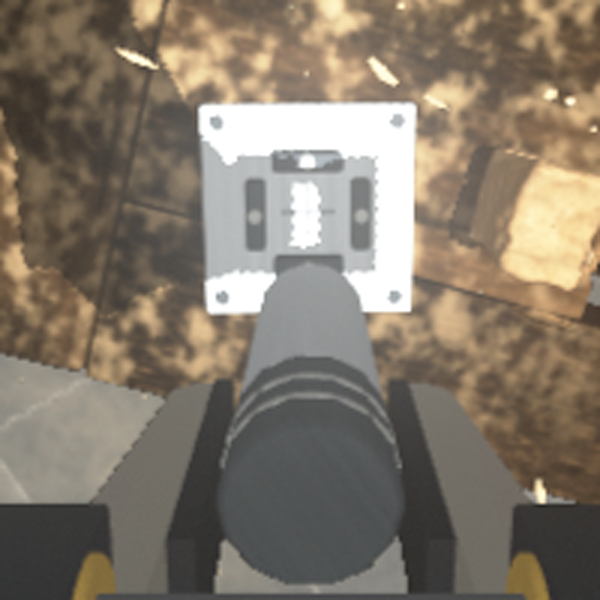

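The engraved cross is at (322.3, 170.3), against a projection of (322.6, 170.0) from my stage position, so that position holds. I'll lower the tube.

```bash
python3 -m jog '[[25,2,30,-1,0,0,0],[25,2,70,-1,0,0,0],[25,2,110,-1,0,0,0],[25,2,150,-1,0,0,0],[25,2,180,-1,0,0,0],[25,2,192,-1,0,0,0],[25,2,192,-1,0,0,0],[25,2,192,-1,0,0,0]]'; python3 -m jog '[[25,0,3,0,0,0,0],[25,0,5,0,0,0,0],[25,0,6,0,0,0,0],[25,0,6,0,0,0,0]]'
```

```text
time_s: 12.7
ee_pos: [0.4582, -0.33, 0.1098]
ee_rot: [0.563, -0.562, 0.428, -0.429]
contact_force: [-0.1, -0.5, -0.5]
width: 0.341
time_s: 13.1
ee_pos: [0.4572, -0.3301, 0.1028]
ee_rot: [0.562, -0.562, 0.429, -0.429]
contact_force: [0.5, 0.6, -0.8]
width: 0.341
```

```bash
python3 -m jog '[[25,-1,1,0,0,0,0],[25,-1,2,0,0,0,0],[25,-1,3,0,0,0,0],[25,-1,3,0,0,0,0],[25,-1,3,0,0,0,0]]';python3 -c "
from h import *
print(np.mean([np.r_[arm.observe()['ee_pos'],arm.observe()['contact_force']] for _ in range(5)],0).round(4))"
```

```text
time_s: 13.6
ee_pos: [0.4567, -0.3291, 0.0995]
ee_rot: [0.562, -0.562, 0.429, -0.429]
contact_force: [0.4, -0.6, -1.3]
width: 0.341
[ 0.4567 -0.3291  0.0995  0.4294 -0.6347 -1.3286]
```

```bash
python3 -m jog '[[25,0,1,0,0,0,0],[25,0,2,0,0,0,0],[25,0,2,0,0,0,0],[25,0,2,0,0,0,0]]'; python3 -m jog '[[25,0,1,0,0,0,0],[25,0,2,0,0,0,0],[25,0,2,0,0,0,0],[25,0,2,0,0,0,0]]'
```

```text
time_s: 14.0
ee_pos: [0.4571, -0.3298, 0.0991]
ee_rot: [0.563, -0.561, 0.429, -0.43]
contact_force: [-2.7, 2.3, 11.4]
width: 0.341
time_s: 14.4
ee_pos: [0.4577, -0.3307, 0.0989]
ee_rot: [0.563, -0.561, 0.428, -0.43]
contact_force: [-4.0, 2.8, 25.3]
width: 0.339
```

```bash
python3 -m jog '[[25,0,-1.5,0,0,0,0],[25,0,-2.5,0,0,0,0],[25,0,-3,0,0,0,0],[25,0,-3,0,0,0,0]]'; python3 -m jog '[[36,0,0,0,0,0,0],[45,0,0,0,0,0,0],[60,0,0,0,0,0,0],[60,0,0,0,0,0,0],[60,0,0,0,0,0,0],[60,0,-40,0,0,0,0],[60,0,-80,0,0,0,0],[60,0,-120,0,0,0,0],[60,0,-140,0,0,0,0],[60,0,-140,0,0,0,0],[60,0,-140,0,0,0,0]]'
python3 - <<'E'
from h import *
i=arm.camera_info("wrist");im=arm.camera("wrist")[:,:,::-1];a=cv2.resize(im[100:300,220:420],None,fx=2,fy=2,interpolation=2)
print("cap expected",2*(proj(i,[.4573,-.3276,.137])-[220,100]),"cross",2*(proj(i,[.4573,-.3276,.012])-[220,100]))
t=arm.camera("top")[:,:,::-1];T=arm.camera_info("top");b=cv2.resize(t[165:245,400:475],None,fx=5,fy=5,interpolation=2)
print("top cap",5*(proj(T,[.4573,-.3276,.137])-[400,165])+[400,0])
o=np.zeros((400,775,3),np.uint8);o[:,:400]=a;o[:,400:]=b;cv2.imwrite("pics/c9.png",o)
# tube_b
print(go([.4896,.303,.24],RV))
E
```

```text
time_s: 14.8
ee_pos: [0.4573, -0.3297, 0.099]
ee_rot: [0.562, -0.562, 0.429, -0.43]
contact_force: [0.7, -0.6, 4.1]
width: 0.341
time_s: 15.9
ee_pos: [0.4567, -0.3287, 0.2382]
ee_rot: [0.563, -0.562, 0.429, -0.429]
contact_force: [0.2, 0.7, -1.0]
width: 0.652
cap expected [207.78982741 198.10853648] cross [207.189585   151.33620519]
top cap [609.00361497 227.57159431]
(array([-600.3,   -1.5,  198.7]), array([ 0.0008, -0.0002, -0.0022]))
```

View pics/c9.png

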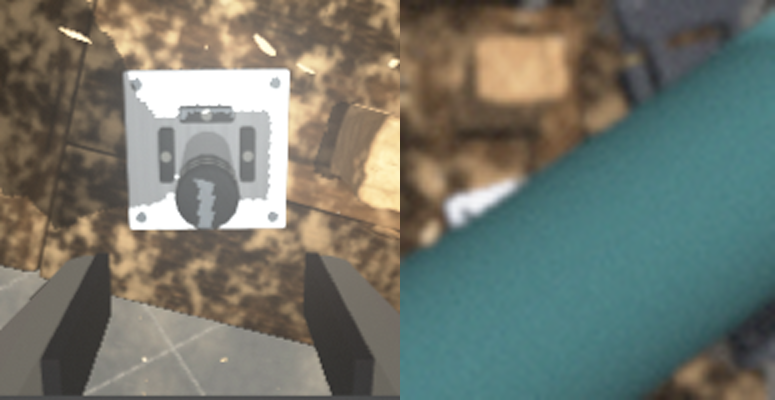

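The short tube stands upright between the stops. Its cap is at (207,196) in the doubled crop, against (207.8,198.1) for dead centre, so it is under 1 mm off. Next is tube_b.

```bash
python3 -m jog '[[60,-25,-20,8,0,0,0],[60,-65,-45,21,0,0,0],[60,-110,-60,36,0,0,0],[60,-155,-60,51,0,0,0],[60,-200,-60,66,0,0,0],[60,-245,-60,81,0,0,0],[60,-290,-60,96,0,0,0],[60,-335,-60,111,0,0,0],[60,-380,-60,126,0,0,0],[60,-425,-60,141,0,0,0],[60,-470,-60,156,0,0,0],[60,-510,-60,170,0,0,0]]'
python3 -c "
from h import *
print(go([.4896,.303,.24],RV))"
```

```text
time_s: 17.2
ee_pos: [0.4853, 0.2102, 0.2977]
ee_rot: [-0.562, 0.563, -0.429, 0.428]
contact_force: [0.7, 0.5, 1.0]
width: 0.652
(array([-88.4,  57.6,  28.8]), array([0.0013, 0.0013, 0.0001]))
```

```bash
python3 -m jog '[[60,-35,10,12,0,0,0],[60,-70,30,23,0,0,0],[60,-88,58,29,0,0,0],[60,-88,58,29,0,0,0],[60,-88,58,29,0,0,0],[60,-88,58,29,0,0,0]]'
python3 - <<'E'
from h import *
i=arm.camera_info("wrist");im=arm.camera("wrist")[:,:,::-1];a=cv2.resize(im[90:300,200:440],None,fx=3,fy=3/1.05,interpolation=2);a=cv2.resize(im[90:290,200:440],None,fx=3,fy=3,interpolation=2);cv2.imwrite("pics/c10.png",a)
print("cap expected",3*(proj(i,[.4896,.303,.16])-[200,90]),go([.4896,.303,.131],RV))
E
```

```text
time_s: 17.8
ee_pos: [0.4921, 0.2982, 0.2422]
ee_rot: [0.562, -0.561, 0.43, -0.43]
contact_force: [0.7, 0.0, 0.6]
width: 0.651
cap expected [365.05752256 329.12999522] (array([ -4.9, 111.4,  -1.5]), array([-0.0022, -0.0032, -0.0014]))
```

View pics/c10.png

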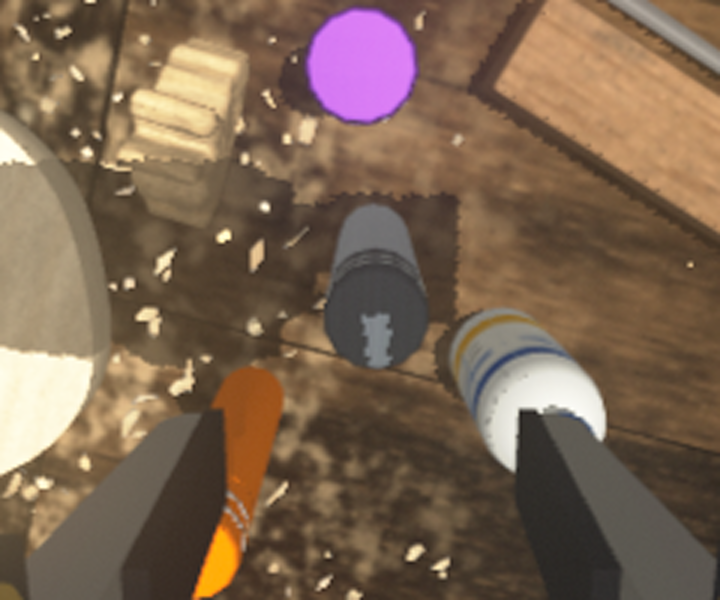

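The crop shows tube_b's cap at (376,318), 3 mm off the first estimate along both tool axes; I'll correct for that. The fingers clear the purple and orange look-alikes and the glue bottle.

```bash
python3 -m jog '[[60,-8,0,1.5,0,0,0],[60,-8,40,1.5,0,0,0],[60,-8,80,1.5,0,0,0],[60,-8,111,1.5,0,0,0],[60,-8,111,1.5,0,0,0],[25,-8,111,1.5,0,0,0],[25,-8,111,1.5,0,0,0],[25,-8,111,1.5,0,0,0],[25,-8,111,1.5,0,0,0],[25,-8,111,1.5,0,0,0],[25,-8,111,1.5,0,0,0]]' 30
python3 -m jog '[[25,0,-20,0,0,0,0],[25,0,-60,0,0,0,0],[25,0,-100,0,0,0,0],[25,0,-140,0,0,0,0],[25,0,-180,0,0,0,0],[25,0,-180,0,0,0,0],[25,0,-180,0,0,0,0]]'
python3 - <<'E'
from h import *
im=arm.camera("wrist")[:,:,::-1];cv2.imwrite("pics/w11.png",im)
i=arm.camera_info("wrist");p,R=pose()
for d in(.06,):print(d,go(mouth(.09)+ax*(.115+d),RL))
P=lambda x,y:np.round(proj(i,p+R.apply([x,y,0]))[1],1)
for off in(0,-.003,.003):print(off,"foot far",P(off-.016,.109),"cap",P(off-.016,-.045),P(off+.016,-.045))
g=im.max(2);print("col 323 rows 170-200",g[170:215:1,323].tolist());print("rows 270-304",g[270:306,323].tolist())
E
```

```text
time_s: 18.95
ee_pos: [0.4912, 0.3089, 0.1314]
ee_rot: [0.563, -0.561, 0.429, -0.429]
contact_force: [-0.4, 0.6, 7.1]
width: 0.338
time_s: 19.65
ee_pos: [0.4902, 0.3084, 0.3102]
ee_rot: [0.563, -0.561, 0.429, -0.429]
contact_force: [-0.2, -0.4, -1.3]
width: 0.341
0.06 (array([244.3,  67. , -44.1]), array([ 5.246e-01, -1.000e-04, -8.000e-04]))
0 foot far 181.8 cap 248.6 309.2
-0.003 foot far 178.7 cap 242.5 303.8
0.003 foot far 184.8 cap 254.6 314.5
col 323 rows 170-200 [104, 133, 128, 105, 110, 131, 126, 108, 84, 79, 80, 93, 120, 119, 120, 120, 121, 121, 121, 121, 118, 119, 119, 118, 118, 118, 118, 118, 118, 118, 117, 116, 119, 117, 117, 117, 117, 117, 117, 117, 117, 118, 117, 116, 115]
rows 270-304 [73, 72, 73, 70, 73, 71, 72, 71, 72, 72, 72, 72, 72, 72, 72, 72, 72, 73, 72, 72, 72, 95, 157, 184, 185, 186, 184, 164, 64, 67, 67, 68, 69, 71, 75, 72]
```

```bash
python3 -m jog '[[25,0,-20,0,0,0,0],[25,25,-25,-5,0.06,0,0],[25,65,-25,-14,0.16,0,0],[25,105,-25,-22,0.28,0,0],[25,145,-15,-31,0.40,0,0],[25,180,10,-38,0.5,0,0],[25,215,35,-46,0.524,0,0],[25,244,53,-52,0.524,0,0],[25,244,53,-52,0.524,0,0],[25,244,53,-52,0.524,0,0],[25,244,53,-52,0.524,0,0]]'
python3 - <<'E'
from h import *
i=arm.camera_info("wrist");im=arm.camera("wrist")[:,:,::-1];cv2.imwrite("pics/w12.png",im)
for d in(.06,.02,-.06):print(d,go(mouth(.09)+ax*(.131+d),RL))
cv2.imwrite("pics/c12.png",cv2.resize(im[100:320,180:500],None,fx=2.5,fy=2.5,interpolation=2))
print("mouth exp crop",2.5*(proj(i,mouth(.09))-[180,100]))
E
```

```text
time_s: 20.8
ee_pos: [0.504, 0.0592, 0.2563]
ee_rot: [0.688, -0.397, 0.304, -0.526]
contact_force: [-0.3, -0.4, -1.0]
width: 0.339
0.06 (array([ 1. ,  0.4, -1.5]), array([-0.0008,  0.0011, -0.0003]))
0.02 (array([ 1. , 40.4, -1.6]), array([-0.0008,  0.0011, -0.0003]))
-0.06 (array([  1.1, 120.4,  -1.6]), array([-0.0008,  0.0011, -0.0003]))
mouth exp crop [356.89529549 203.53045364]
```

```bash
python3 -m jog '[[25,1,20,-1,0,0,0],[25,1,40,-1,0,0,0],[25,1,55,-1,0,0,0],[25,1,70,-1,0,0,0],[25,1,70,-1,0,0,0]]'; python3 -m jog '[[25,0,10,0,0,0,0],[25,0,20,0,0,0,0],[25,0,30,0,0,0,0],[25,0,40,0,0,0,0],[25,0,40,0,0,0,0]]'
python3 -c "
from h import *
print(go(mouth(.09)+ax*.071,RL))"
```

```text
time_s: 21.35
ee_pos: [0.5301, 0.0707, 0.2043]
ee_rot: [0.691, -0.397, 0.301, -0.524]
contact_force: [-1.0, -1.6, -1.8]
width: 0.347
time_s: 21.85
ee_pos: [0.5262, 0.0701, 0.1994]
ee_rot: [0.689, -0.393, 0.299, -0.53]
contact_force: [-11.9, -1.9, 22.5]
width: 0.345
(array([ 4.6, 59. ,  6. ]), array([-0.0139, -0.0007,  0.006 ]))
```

It met resistance with the foot at the mouth (25 N), so I'm backing off to measure numerically.

```bash
python3 -m jog '[[25,0,-20,0,0,0,0],[25,0,-40,0,0,0,0],[25,0,-60,0,0,0,0],[25,0,-80,0,0,0,0],[25,0,-100,0,0,0,0],[25,0,-110,0,0,0,0],[25,0,-110,0,0,0,0],[25,0,-110,0,0,0,0]]'
python3 - <<'E'
from h import *
i=arm.camera_info("wrist");p,R=pose();im=arm.camera("wrist")[:,:,::-1].copy();cv2.imwrite("pics/w13.png",im)
print(go(mouth(.09)+ax*.191,RL),"mouth px",proj(i,mouth(.09)))
for n in(12,13):
    im=cv2.imread(f"pics/w{n}.png");h=cv2.cvtColor(im,cv2.COLOR_BGR2HSV)
    # grey low-saturation tube: its left/right edges per row
    s=h[:,:,1];v=h[:,:,2]
    for r in(180,184,188,195,205,215,225):
        row=(s[r]<40);c=323
        if row[c]:
            a=c
            while row[a]:a-=1
            b=c
            while row[b]:b+=1
            print(n,r,a+1,b-1,(a+b)/2)
        else:print(n,r,"hsv",h[r,c])
    print([tuple(h[r,323]) for r in(150,160,170,175,180,184,186)])
P=lambda x,y:np.round(proj(i,p+R.apply([x,y,0])),1)
print("foot exp",[P(o-.016,.125) for o in(0,-.003,.003)])
print("mid",P(0,.125),P(0,.0))
E
```

```text
time_s: 22.65
ee_pos: [0.47, 0.0543, 0.2913]
ee_rot: [0.688, -0.395, 0.301, -0.53]
contact_force: [-0.5, -0.7, -1.8]
width: 0.344
(array([ 4.7, 47.6, 11.1]), array([-0.008 , -0.0021,  0.0062])) mouth px [329.92249243 176.54694679]
12 180 hsv [ 15 111 151]
12 184 315 330 322.5
12 188 311 335 323.0
12 195 308 337 322.5
12 205 306 340 323.0
12 215 304 342 323.0
12 225 312 344 328.0
[(np.uint8(16), np.uint8(156), np.uint8(244)), (np.uint8(18), np.uint8(112), np.uint8(237)), (np.uint8(16), np.uint8(117), np.uint8(159)), (np.uint8(16), np.uint8(118), np.uint8(151)), (np.uint8(15), np.uint8(111), np.uint8(151)), (np.uint8(10), np.uint8(12), np.uint8(132)), (np.uint8(13), np.uint8(14), np.uint8(132))]
13 180 hsv [ 17 117 107]
13 184 hsv [ 16 119 148]
13 188 hsv [ 16  44 128]
13 195 310 335 322.5
13 205 307 338 322.5
13 215 305 341 323.0
13 225 303 343 323.0
[(np.uint8(14), np.uint8(162), np.uint8(224)), (np.uint8(17), np.uint8(117), np.uint8(224)), (np.uint8(16), np.uint8(118), np.uint8(132)), (np.uint8(16), np.uint8(117), np.uint8(137)), (np.uint8(17), np.uint8(117), np.uint8(107)), (np.uint8(16), np.uint8(119), np.uint8(148)), (np.uint8(16), np.uint8(119), np.uint8(187))]
foot exp [array([323.2, 178.7]), array([323.2, 175.8]), array([323.2, 181.6])]
mid [323.2 194. ] [323.1 242.1]
```

```bash
python3 - <<'E'
from h import *
i=arm.camera_info("wrist");p,R=pose()
for n in(3,11,12,13):
    try: im=cv2.imread(f"pics/w{n}.png")
    except: continue
    if im is None: continue
    g=im.max(2)
    print(n,"near",[(r,int(g[r,323])) for r in range(284,300)])
    # silhouette far edge, and cap/body boundary
    print("  body",[int(x) for x in g[180:262:3,323]])
    for r in(255,265,275,285): 
        row=g[r];print("   ",r,[int(x) for x in row[284:364:4]])
P=lambda x,y:np.round(proj(i,p+R.apply([x,y,0]))[1],1)
print("near cap edge x off 0,3,6 for y -.029",[P(.016+o,-.029) for o in(-.003,0,.003,.006)],"y -.035",[P(.016+o,-.035) for o in(-.003,0,.003,.006)])
print("cap/body ring far side y=+.004",[P(-.016+o,.004) for o in(-.003,0,.003,.006)])
E
```

```text
11 near [(284, 72), (285, 72), (286, 72), (287, 73), (288, 72), (289, 72), (290, 72), (291, 95), (292, 157), (293, 184), (294, 185), (295, 186), (296, 184), (297, 164), (298, 64), (299, 67)]
  body [80, 119, 121, 121, 119, 118, 118, 116, 117, 117, 117, 116, 116, 83, 66, 90, 65, 91, 65, 63, 68, 72, 72, 72, 73, 72, 74, 72]
    255 [55, 54, 51, 65, 72, 71, 72, 72, 72, 70, 72, 71, 73, 71, 71, 70, 64, 48, 48, 45]
    265 [52, 50, 49, 67, 72, 69, 70, 70, 70, 69, 73, 71, 72, 71, 70, 71, 70, 54, 44, 45]
    275 [49, 48, 48, 83, 70, 67, 70, 69, 70, 70, 71, 70, 71, 72, 69, 72, 68, 63, 44, 43]
    285 [50, 46, 47, 162, 123, 75, 70, 68, 71, 70, 70, 71, 70, 71, 79, 240, 232, 242, 44, 43]
12 near [(284, 74), (285, 74), (286, 74), (287, 74), (288, 73), (289, 74), (290, 73), (291, 82), (292, 117), (293, 143), (294, 101), (295, 84), (296, 86), (297, 82), (298, 65), (299, 67)]
  body [151, 131, 132, 132, 130, 130, 130, 130, 130, 129, 129, 121, 122, 94, 72, 96, 70, 93, 70, 68, 72, 75, 75, 75, 75, 74, 74, 74]
    255 [49, 49, 48, 63, 71, 73, 73, 73, 71, 72, 75, 72, 73, 73, 73, 71, 64, 48, 47, 48]
    26
[... 678 characters left out ...]
  265 [41, 40, 37, 56, 60, 60, 61, 61, 61, 60, 63, 60, 61, 60, 61, 60, 59, 47, 38, 37]
    275 [39, 39, 37, 79, 60, 58, 61, 60, 62, 60, 61, 62, 62, 61, 61, 62, 59, 47, 37, 36]
    285 [43, 37, 44, 142, 215, 116, 60, 60, 61, 59, 61, 60, 61, 61, 60, 226, 101, 51, 35, 37]
near cap edge x off 0,3,6 for y -.029 [np.float64(286.0), np.float64(291.0), np.float64(295.9), np.float64(300.8)] y -.035 [np.float64(292.3), np.float64(297.4), np.float64(302.5), np.float64(307.5)]
cap/body ring far side y=+.004 [np.float64(211.0), np.float64(215.6), np.float64(220.2), np.float64(224.7)][ WARN:0@0.025] global loadsave.cpp:275 findDecoder imread_('pics/w3.png'): can't open/read file: check file path/integrity
```

```bash
python3 - <<'E'
from h import *
i=arm.camera_info("wrist");p,R=pose()
for q,t in(((.688,-.397,.304,-.526),(.504,.0592,.2563)),((.691,-.397,.301,-.524),(.5301,.0707,.2043)),((.689,-.393,.299,-.53),(.5262,.0701,.1994))):
    Q=Ro.from_quat([*q[1:],q[0]]);f=np.array(t)+Q.apply([0,.131,0]);print("foot rel mouth, rack-tool axes (mm)",(RL.inv().apply(f-mouth(.09))*1000).round(1),"rot",(RL.inv()*Q).as_rotvec().round(3))
for n in(12,13):
    im=cv2.imread(f"pics/w{n}.png");v=im.max(2).astype(int)
    print(n,"col323",v[140:200:2,323].tolist())
    for r in(168,172,176,180):print("  row",r,v[r,280:372:2].tolist())
print("mouth rim px w13",[proj(i,mouth(.09)+RL.apply([a*.018,0,b*.018])).round(1) for a,b in((-1,0),(1,0),(0,-1),(0,1))],[proj(i,mouth(.09)+RL.apply([a*.027,0,b*.027])).round(1) for a,b in((-1,-1),(-1,1))])
E
```

```text
foot rel mouth, rack-tool axes (mm) [ -0.2 -60.2   0.6] rot [-0.     0.002 -0.   ]
foot rel mouth, rack-tool axes (mm) [-4.8 -1.1 -0.5] rot [ 0.004 -0.005  0.003]
foot rel mouth, rack-tool axes (mm) [-4.   1.2 -5. ] rot [ 0.014  0.002 -0.006]
12 col323 [77, 113, 241, 244, 244, 244, 229, 130, 130, 130, 237, 248, 232, 202, 157, 159, 159, 154, 150, 149, 151, 130, 132, 132, 131, 131, 130, 130, 131, 130]
  row 168 [130, 138, 147, 153, 153, 152, 153, 153, 152, 153, 164, 246, 244, 244, 240, 240, 247, 244, 234, 177, 159, 160, 154, 146, 147, 168, 182, 183, 238, 246, 242, 238, 237, 222, 82, 83, 75, 75, 72, 73, 82, 83, 93, 101, 102, 110]
  row 172 [129, 135, 152, 156, 157, 157, 157, 158, 158, 157, 163, 243, 247, 245, 245, 244, 226, 159, 154, 151, 149, 155, 160, 157, 150, 145, 148, 158, 167, 189, 246, 243, 240, 204, 78, 76, 80, 84, 83, 75, 71, 71, 66, 70, 77, 94]
  row 176 [134, 137, 147, 156, 154, 154, 154, 155, 153, 155, 158, 235, 243, 247, 251, 238, 149, 161, 161, 157, 150, 148, 152, 159, 157, 153, 145, 146, 133, 158, 194, 246, 245, 215, 92, 82, 80, 79, 79, 85, 80, 72, 69, 69, 74, 75]
  row 1
[... 762 characters left out ...]
, 124, 121, 116, 113, 136, 221, 227, 192, 68, 63, 63, 63, 68, 61, 55, 57, 61, 63]
  row 176 [191, 221, 222, 138, 108, 113, 115, 127, 128, 123, 121, 122, 122, 122, 122, 154, 223, 218, 231, 201, 113, 135, 136, 134, 129, 125, 127, 134, 133, 115, 101, 106, 130, 192, 227, 198, 70, 77, 72, 61, 61, 59, 57, 57, 57, 61]
  row 180 [179, 220, 220, 138, 110, 114, 115, 122, 126, 126, 126, 126, 126, 129, 128, 150, 217, 220, 230, 213, 165, 116, 110, 123, 127, 126, 118, 107, 108, 107, 104, 119, 131, 219, 227, 198, 62, 58, 59, 56, 55, 66, 66, 62, 70, 83]
mouth rim px w13 [array([330.1, 164.4]), array([330. , 189.6]), array([317.2, 177.2]), array([342.8, 177.1])] [array([310.6, 158. ]), array([349.6, 157.9])]
```

```bash
cat >>h.py <<'E'
def tgt(d,x,z,th): return mouth(.09)+ax*(.131+d)+RL.apply([x,0,z]),RL*Ro.from_rotvec([0,0,th])
E
python3 -c "
from h import *
print(go(*tgt(.05,-.0038,.002,.04)))"
```

```text
(array([ 0.9, 57.6, 13. ]), array([-0.008 , -0.0019,  0.0462]))
```

```bash
python3 -m jog '[[25,0,15,4,-0.004,-0.002,0.02],[25,1,35,9,-0.008,-0.002,0.046],[25,1,50,13,-0.008,-0.002,0.046],[25,1,58,13,-0.008,-0.002,0.046],[25,1,58,13,-0.008,-0.002,0.046],[25,1,58,13,-0.008,-0.002,0.046]]'
python3 - <<'E'
from h import *
i=arm.camera_info("wrist");im=arm.camera("wrist")[:,:,::-1].copy();cv2.imwrite("pics/w14.png",im);p,R=pose()
print(go(*tgt(.05,-.0038,.002,.04)),"mouth px",proj(i,mouth(.09)),"rim",[proj(i,mouth(.09)+RL.apply([a*.018,0,b*.018])).round(1) for a,b in((-1,0),(1,0),(0,-1),(0,1))])
v=im.max(2).astype(int);print("col323",[(r,v[r,323]) for r in range(150,200,2)])
for r in(168,172,176,180,184):print(r,v[r,290:360:2].tolist())
P=lambda x,y:np.round(proj(i,p+R.apply([x,y,0]))[1],1)
print("foot far exp",[(o,P(o-.016,.125)) for o in(0,.003,.006,.009)]," near cap",[(r,v[r,323]) for r in range(286,298,2)],[(o,P(o+.016,-.029)) for o in(-.003,0,.003)])
E
```

```text
time_s: 23.3
ee_pos: [0.5091, 0.0662, 0.2484]
ee_rot: [0.7, -0.392, 0.31, -0.51]
contact_force: [0.4, 0.1, -1.5]
width: 0.339
(array([ 1.6,  0.2, -0.8]), array([-0.001 ,  0.0031, -0.0016])) mouth px [321.08175265 193.45104291] rim [array([321.1, 178.9]), array([321. , 207.7]), array([306.4, 193.4]), array([335.8, 193.5])]
col323 [(150, np.int64(66)), (152, np.int64(65)), (154, np.int64(108)), (156, np.int64(229)), (158, np.int64(231)), (160, np.int64(231)), (162, np.int64(231)), (164, np.int64(215)), (166, np.int64(114)), (168, np.int64(114)), (170, np.int64(113)), (172, np.int64(220)), (174, np.int64(236)), (176, np.int64(222)), (178, np.int64(184)), (180, np.int64(135)), (182, np.int64(140)), (184, np.int64(143)), (186, np.int64(144)), (188, np.int64(120)), (190, np.int64(114)), (192, np.int64(115)), (194, np.int64(115)), (196, np.int64(114)), (198, np.int64(114))]
168 [116, 114, 113, 117, 121, 117, 114, 113, 114, 114, 115, 115, 114, 112, 112, 114, 114, 114, 114, 113, 112, 110, 112, 112, 112, 112, 108, 78, 80, 80, 67, 63, 66, 62, 65]
172 [130, 130, 130, 130, 149, 225, 219, 227, 224
[... 286 characters left out ...]
64, 65, 65]
180 [137, 137, 139, 138, 155, 237, 234, 232, 227, 227, 239, 232, 221, 164, 142, 142, 139, 133, 132, 152, 165, 158, 221, 236, 231, 227, 223, 225, 64, 75, 66, 64, 65, 62, 65]
184 [141, 142, 141, 141, 153, 235, 238, 234, 234, 232, 210, 142, 139, 135, 133, 139, 144, 142, 134, 128, 132, 141, 153, 162, 233, 232, 230, 207, 65, 63, 65, 71, 75, 71, 61]
foot far exp [(0, np.float64(178.9)), (0.003, np.float64(181.8)), (0.006, np.float64(184.7)), (0.009, np.float64(187.5))]  near cap [(286, np.int64(67)), (288, np.int64(67)), (290, np.int64(66)), (292, np.int64(94)), (294, np.int64(161)), (296, np.int64(164))] [(-0.003, np.float64(286.6)), (0, np.float64(291.6)), (0.003, np.float64(296.5))]
```

```bash
python3 -m jog '[[25,2,20,-0.5,0,0,0],[25,2,40,-0.5,0,0,0],[25,2,52,-0.5,0,0,0],[25,2,58,-0.5,0,0,0],[25,2,58,-0.5,0,0,0]]'
python3 -c "
from h import *
print(go(*tgt(-.01,-.0038,.002,.04)))"
```

```text
time_s: 23.85
ee_pos: [0.5387, 0.0739, 0.1995]
ee_rot: [0.7, -0.39, 0.309, -0.511]
contact_force: [-25.1, -12.1, 41.6]
width: 0.346
(array([ 1.5,  2.3, -2.5]), array([-0.0044,  0.0034, -0.0011]))
```

```bash
python3 -m jog '[[25,0,-10,0,0,0,0],[25,0,-25,0,0,0,0],[25,0,-25,0,0,0,0],[25,0,-25,0,0,0,0]]'
python3 - <<'E'
from h import *
i=arm.camera_info("wrist");im=arm.camera("wrist")[:,:,::-1].copy();cv2.imwrite("pics/w15.png",im);p,R=pose()
print(p,go(*tgt(.02,-.0038,.002,.04)),"mouth px",proj(i,mouth(.09)),"rim",[proj(i,mouth(.09)+RL.apply([a*.018,0,b*.018])).round(1) for a,b in((-1,0),(1,0),(0,-1),(0,1))])
v=im.max(2).astype(int);print("col323",[(r,v[r,323]) for r in range(160,210,2)])
for r in range(180,226,4):print(r,v[r,284:366:2].tolist())
P=lambda x,y:np.round(proj(i,p+R.apply([x,y,0]))[1],1)
print("foot far exp",[(o,P(o-.016,.125),P(o-.016,.105)) for o in(0,.003,.006,.009)]," near cap",[(r,v[r,323]) for r in range(282,298,2)],"ring",[(r,v[r,323]) for r in range(205,245,2)])
E
```

```text
time_s: 24.25
ee_pos: [0.5255, 0.0692, 0.2209]
ee_rot: [0.701, -0.39, 0.311, -0.51]
contact_force: [-0.4, 0.8, -1.7]
width: 0.343
[0.52532896 0.06983102 0.22060798] (array([ 0.9, -2.4, -1. ]), array([-0.0031,  0.0012, -0.0048])) mouth px [319.86856376 198.26517327] rim [array([319.8, 182.3]), array([319.9, 213.8]), array([303.8, 198.3]), array([336. , 198.3])]
col323 [(160, np.int64(242)), (162, np.int64(242)), (164, np.int64(240)), (166, np.int64(194)), (168, np.int64(130)), (170, np.int64(131)), (172, np.int64(131)), (174, np.int64(218)), (176, np.int64(247)), (178, np.int64(245)), (180, np.int64(218)), (182, np.int64(173)), (184, np.int64(151)), (186, np.int64(147)), (188, np.int64(147)), (190, np.int64(146)), (192, np.int64(147)), (194, np.int64(146)), (196, np.int64(145)), (198, np.int64(144)), (200, np.int64(144)), (202, np.int64(143)), (204, np.int64(144)), (206, np.int64(143)), (208, np.int64(142))]
180 [152, 153, 154, 155, 155, 154, 194, 225, 233, 223, 246, 250, 250, 249, 245, 235, 224, 220, 219, 220, 212, 203, 235, 245, 247, 248, 245, 242, 237, 244, 249, 191, 85, 81, 81, 79
[... 2352 characters left out ...]
.float64(183.7), np.float64(188.0)), (0.009, np.float64(186.6), np.float64(191.1))]  near cap [(282, np.int64(75)), (284, np.int64(76)), (286, np.int64(75)), (288, np.int64(74)), (290, np.int64(74)), (292, np.int64(75)), (294, np.int64(75)), (296, np.int64(76))] ring [(205, np.int64(143)), (207, np.int64(142)), (209, np.int64(143)), (211, np.int64(141)), (213, np.int64(139)), (215, np.int64(136)), (217, np.int64(123)), (219, np.int64(124)), (221, np.int64(124)), (223, np.int64(122)), (225, np.int64(117)), (227, np.int64(71)), (229, np.int64(72)), (231, np.int64(75)), (233, np.int64(110)), (235, np.int64(70)), (237, np.int64(71)), (239, np.int64(90)), (241, np.int64(82)), (243, np.int64(68))]
```

```bash
python3 - <<'E'
from h import *
i=arm.camera_info("wrist");im=cv2.imread("pics/w15.png");h=cv2.cvtColor(im,cv2.COLOR_BGR2HSV);p,R=pose()
for r in range(180,200,2):print(r,h[r,296:346:3,1].tolist())
for y in(.125,.117):
    print(y,[(o,proj(i,p+R.apply([o-.016,y,0]))[1].round(1)) for o in(0,.003,.006,.009)])
f=p+R.apply([0,.123,0]);print("nominal foot rel mouth",(RL.inv().apply(f-mouth(.09))*1000).round(1))
print("near cap",im.max(2)[290:300,323])
print([(s,proj(i,p+R.apply([.016,-.029-s,0]))[1].round(1),proj(i,p+R.apply([-.016,.004-s,0]))[1].round(1)) for s in(0,.004,.008,.012)])
E
```

```text
180 [118, 115, 118, 100, 100, 103, 112, 116, 116, 118, 117, 110, 103, 105, 107, 111, 102]
182 [117, 116, 116, 118, 101, 107, 114, 116, 117, 116, 117, 118, 112, 103, 107, 110, 105]
184 [118, 116, 117, 116, 111, 112, 101, 55, 41, 78, 106, 117, 118, 111, 107, 108, 112]
186 [115, 118, 116, 115, 120, 69, 12, 14, 9, 7, 11, 107, 116, 118, 103, 106, 110]
188 [114, 115, 116, 116, 86, 12, 12, 12, 9, 9, 8, 10, 117, 115, 111, 105, 109]
190 [113, 117, 116, 114, 12, 14, 14, 12, 9, 7, 5, 1, 53, 113, 117, 103, 108]
192 [115, 117, 116, 93, 12, 12, 14, 12, 9, 7, 2, 3, 10, 114, 116, 103, 107]
194 [113, 115, 114, 57, 12, 10, 10, 12, 10, 7, 3, 0, 1, 103, 113, 104, 103]
196 [113, 116, 116, 12, 12, 14, 12, 12, 8, 7, 3, 1, 1, 56, 113, 104, 103]
198 [112, 117, 115, 14, 12, 12, 12, 10, 10, 4, 5, 3, 1, 10, 116, 101, 103]
0.125 [(0, np.float64(178.7)), (0.003, np.float64(181.6)), (0.006, np.float64(184.5)), (0.009, np.float64(187.4))]
0.117 [(0, np.float64(180.2)), (0.003, np.float64(183.2)), (0.006, np.float64(186.2)), (0.009, np.float64(189.1))]
nominal foot rel mouth [-10.3 -25.8   3.3]
near cap [74 75 75 75 75 76 76 75 66 69]
[(0, np.float64(291.0), np.float64(215.6)), (0.004, np.float64(295.2), np.float64(217.6)), (0.008, np.float64(299.7), np.float64(219.8)), (0.012, np.float64(304.4), np.float64(222.0))]
```

```bash
python3 - <<'E'
from h import *
def t2(d,x,z): return mouth(.09)+ax*(.123+d)+RL.apply([x,0,z]),RL*Ro.from_rotvec([.02,0,0])
print(go(*t2(.025,-.0013,.002)))
E
```

```text
(array([ 3.6,  0.5, -1. ]), array([ 0.0168,  0.0007, -0.0448]))
```

```bash
python3 -m jog '[[25,1.8,0,-0.5,0.01,0,-0.022],[25,3.6,0,-1,0.017,0,-0.045],[25,3.6,0,-1,0.017,0,-0.045],[25,3.6,0,-1,0.017,0,-0.045]]'
python3 - <<'E'
from h import *
i=arm.camera_info("wrist");im=arm.camera("wrist")[:,:,::-1].copy();cv2.imwrite("pics/w16.png",im);h=cv2.cvtColor(im,cv2.COLOR_BGR2HSV);p,R=pose()
f=p+R.apply([0,.123,0]);print("nominal foot rel mouth",(RL.inv().apply(f-mouth(.09))*1000).round(1),"rot",(RL.inv()*R).as_rotvec().round(3))
s=h[:,:,1]<45
print("far edge",[r for r in range(170,200) if s[r,318:326].mean()>.5][:1],"exp",[(o,proj(i,p+R.apply([o-.016,.117,0]))[1].round(1)) for o in(0,.003,.006)])
for r in(188,192,196,204,212):
    c=np.nonzero(s[r,295:350])[0]+295;print(r,c.min() if len(c) else None,c.max() if len(c) else None)
v=im.max(2).astype(int);print("rim col323",v[160:190:2,323].tolist())
for r in(184,188,192):print(r,v[r,290:360:2].tolist())
print("mouth",proj(i,mouth(.09)),"rim",[proj(i,mouth(.09)+RL.apply([a*.018,0,b*.018])).round(1) for a,b in((-1,0),(0,-1),(0,1))],"blk back",proj(i,mouth(.09)+RL.apply([-.027,0,.027])))
E
```

```text
time_s: 24.7
ee_pos: [0.5254, 0.065, 0.2191]
ee_rot: [0.691, -0.392, 0.298, -0.529]
contact_force: [-0.5, -0.4, -0.7]
width: 0.346
nominal foot rel mouth [  0.5 -25.    3.5] rot [ 0.018 -0.001 -0.004]
far edge [185] exp [(0, np.float64(180.4)), (0.003, np.float64(183.4)), (0.006, np.float64(186.4))]
188 309 329
192 306 333
196 305 334
204 304 336
212 303 338
rim col323 [153, 154, 197, 253, 253, 237, 225, 173, 177, 184, 185, 185, 176, 165, 166]
184 [174, 173, 173, 171, 170, 179, 170, 168, 218, 168, 186, 188, 180, 170, 158, 160, 172, 182, 184, 180, 172, 161, 143, 160, 189, 245, 254, 253, 210, 102, 102, 104, 99, 101, 94]
188 [173, 173, 174, 176, 174, 166, 164, 162, 230, 200, 149, 150, 150, 150, 150, 154, 162, 170, 182, 193, 180, 146, 144, 154, 172, 232, 254, 253, 192, 95, 96, 105, 104, 89, 87]
192 [176, 175, 177, 172, 175, 176, 162, 157, 145, 147, 149, 149, 149, 149, 150, 155, 161, 169, 179, 191, 201, 203, 143, 171, 182, 241, 254, 254, 165, 93, 91, 91, 90, 89, 94]
mouth [319.79451332 188.65326009] rim [array([319.8, 172.6]), array([303.5, 188.7]), array([336.1, 188.6])] blk back [344.6737243  164.29759402]
```

```bash
python3 -m jog '[[25,-2.6,8,2,0,0,0],[25,-2.6,16,2,0,0,0],[25,-2.6,24,2,0,0,0],[25,-2.6,30,2,0,0,0],[25,-2.6,30,2,0,0,0]]'
python3 - <<'E'
from h import *
p,R=pose();f=p+R.apply([0,.123,0]);print("nominal foot rel mouth",(RL.inv().apply(f-mouth(.09))*1000).round(1),"rot",(RL.inv()*R).as_rotvec().round(3))
E
```

```text
time_s: 25.25
ee_pos: [0.5417, 0.0719, 0.1941]
ee_rot: [0.691, -0.393, 0.297, -0.53]
contact_force: [-0.4, -0.6, -1.2]
width: 0.344
nominal foot rel mouth [-1.8  5.4  6. ] rot [ 0.018 -0.002 -0.006]
```

```bash
python3 -m jog '[[25,0,5,0,0,0,0],[25,0,10,0,0,0,0],[25,0,15,0,0,0,0],[25,0,15,0,0,0,0]]'
python3 - <<'E'
from h import *
o=arm.observe();print(RL.inv().apply(o["contact_force"]).round(1))
p,R=pose();f=p+R.apply([0,.123,0]);print("nominal foot rel mouth",(RL.inv().apply(f-mouth(.09))*1000).round(1),"rot",(RL.inv()*R).as_rotvec().round(3))
E
```

```text
time_s: 25.65
ee_pos: [0.549, 0.0739, 0.1819]
ee_rot: [0.691, -0.392, 0.297, -0.53]
contact_force: [0.7, 0.2, -2.1]
width: 0.345
[-0.   2.2 -0.4]
nominal foot rel mouth [-1.9 19.9  6.6] rot [ 0.018 -0.001 -0.005]
```

```bash
python3 -m jog '[[25,0,6,-0.3,0,0,0],[25,0,12,-0.6,0,0,0],[25,0,20,-0.8,0,0,0],[25,0,20,-0.8,0,0,0]]'; python3 -m jog '[[25,0,6,-0.3,0,0,0],[25,0,11,-0.5,0,0,0],[25,0,14,-0.6,0,0,0],[25,0,14,-0.6,0,0,0]]'
python3 - <<'E'
from h import *
o=arm.observe();print(RL.inv().apply(o["contact_force"]).round(1))
p,R=pose();f=p+R.apply([0,.123,0]);print("nominal foot rel mouth",(RL.inv().apply(f-mouth(.09))*1000).round(1),"rot",(RL.inv()*R).as_rotvec().round(3))
E
```

```text
time_s: 26.05
ee_pos: [0.5584, 0.0764, 0.1643]
ee_rot: [0.691, -0.392, 0.297, -0.53]
contact_force: [-0.1, -0.3, -1.7]
width: 0.342
time_s: 26.45
ee_pos: [0.5648, 0.0781, 0.1524]
ee_rot: [0.691, -0.392, 0.297, -0.53]
contact_force: [-0.1, 1.2, -1.7]
width: 0.346
[-1.2  1.6 -0.7]
nominal foot rel mouth [-1.8 53.5  6.1] rot [ 0.019 -0.001 -0.004]
```

Nearly home. I'll feed on gently until it touches the floor.

```bash
python3 -m jog '[[25,0,2,0,0,0,0],[25,0,4,0,0,0,0],[25,0,6,0,0,0,0],[25,0,6,0,0,0,0]]'; python3 -m jog '[[25,0,1,0,0,0,0],[25,0,2,0,0,0,0],[25,0,3,0,0,0,0],[25,0,3,0,0,0,0]]'
```

```text
time_s: 26.85
ee_pos: [0.5671, 0.0785, 0.1474]
ee_rot: [0.691, -0.391, 0.298, -0.529]
contact_force: [-13.6, -2.5, 14.5]
width: 0.345
time_s: 27.25
ee_pos: [0.5683, 0.0783, 0.1459]
ee_rot: [0.692, -0.39, 0.298, -0.53]
contact_force: [-27.3, -7.0, 34.2]
width: 0.342
```

```bash
python3 -m jog '[[25,0,-2,0,0,0,0],[25,0,-4,0,0,0,0],[25,0,-4,0,0,0,0],[45,0,-4,0,0,0,0],[60,0,-4,0,0,0,0],[60,0,-4,0,0,0,0],[60,0,-4,0,0,0,0],[60,0,-40,0,0,0,0],[60,0,-80,0,0,0,0],[60,0,-120,0,0,0,0],[60,0,-120,0,0,0,0],[60,0,-120,0,0,0,0]]'
python3 - <<'E'
from h import *
print(go([.42,.12,.34],RV))
E
```

```text
time_s: 28.45
ee_pos: [0.5155, 0.0782, 0.2254]
ee_rot: [0.696, -0.396, 0.304, -0.516]
contact_force: [0.5, 0.0, -0.1]
width: 0.657
(array([ -68.9, -138.3,  -12. ]), array([-0.5256,  0.0157, -0.0204]))
```

```bash
python3 -m jog '[[60,-10,-35,0,-0.08,0,0],[60,-30,-75,-4,-0.2,0,0],[60,-50,-110,-8,-0.32,0,0],[60,-69,-138,-12,-0.44,0,0],[60,-100,-138,-20,-0.525,0,0],[60,-140,-138,-35,-0.525,0,0],[60,-180,-138,-50,-0.525,0,0],[60,-220,-138,-65,-0.525,0,0],[60,-260,-138,-80,-0.525,0,0],[60,-300,-138,-90,-0.525,0,0],[60,-340,-138,-95,-0.525,0,0]]'
python3 - <<'E'
from h import *
T=arm.camera_info("top");S=arm.camera_info("scene")
t=arm.camera("top")[:,:,::-1].copy();s=arm.camera("scene")[:,:,::-1].copy();cv2.imwrite("pics/topF.png",t);cv2.imwrite("pics/sceneF.png",s)
for n,im,I,roi in(("top",t,T,(270,126,370,205)),("scene",s,S,(270,160,375,245))):
    x0,y0,x1,y1=roi;c=im[y0:y1,x0:x1];h=cv2.cvtColor(c,cv2.COLOR_BGR2HSV)
    m=cv2.inRange(h,(0,0,40),(180,70,135));m=cv2.morphologyEx(m,cv2.MORPH_OPEN,np.ones((3,3)))
    k,l,st,ce=cv2.connectedComponentsWithStats(m)
    for j in range(1,k):
        if st[j,4]>40:print(n,st[j]+[x0,y0,0,0,0],(ce[j]+[x0,y0]).round(1))
    print(" pred cap centre",[proj(I,mouth(q)+ax*.085+RL.apply([0,0,-.005])).round(1) for q in(.09,.03,-.03,-.09)])
for n,a in(("top0",t),("scene0",s)):
    b=cv2.imread(f"pics/{n}.png");d=cv2.absdiff(a,b).max(2);m=((d>45)*255).astype(np.uint8);m=cv2.morphologyEx(m,cv2.MORPH_OPEN,np.ones((3,3)))
    k,l,st,ce=cv2.connectedComponentsWithStats(m);print(n,"changed",[x[:5].tolist() for x in st[1:] if x[4]>20])
print(pose()[0])
E
```

```text
time_s: 29.55
ee_pos: [0.2733, 0.3614, 0.3017]
ee_rot: [0.57, -0.563, 0.428, -0.419]
contact_force: [0.5, -1.0, 0.0]
width: 0.651
top [353 155  15  13 134] [359.9 161.1]
top [333 162  14  13 132] [339.8 167.6]
top [313 167  12  14 124] [318.9 173.6]
top [293 171  12  13 127] [298.3 177.3]
 pred cap centre [array([298.6, 178.1]), array([319.4, 172.2]), array([340.1, 166.4]), array([360.7, 160.6])]
 pred cap centre [array([334.8, 174.4]), array([317.5, 183.1]), array([299.8, 192. ]), array([281.4, 201.3])]
top0 changed [[349, 146, 19, 28, 281], [353, 175, 10, 11, 61], [209, 196, 13, 10, 86], [222, 214, 9, 6, 41], [154, 236, 10, 11, 66], [139, 243, 9, 7, 40], [103, 245, 73, 54, 2807], [197, 273, 10, 10, 80], [82, 274, 28, 41, 257], [208, 280, 7, 4, 25], [114, 289, 152, 82, 2819], [153, 298, 11, 10, 42], [0, 304, 17, 8, 100], [0, 309, 26, 27, 368], [34, 310, 74, 66, 2207], [162, 321, 5, 5, 24], [21, 329, 12, 52, 464], [272, 336, 34, 29, 585], [77, 358, 36, 42, 378], [105, 361, 44, 24, 645], [0, 364, 15, 8, 57], [156, 370, 35, 18, 360], [184, 371, 118, 29, 1866], [31, 379, 5, 5, 22], [331, 380, 21, 20, 207], [126, 385, 14, 15, 95], [162, 384, 9, 5, 28], [43, 387, 28, 13, 142], [319, 388, 10, 6, 39], [96, 390, 12, 10, 58], [331, 391, 4, 9, 30], [178, 392, 26, 8, 155], [357, 394, 7, 6, 36]]
scene0 changed [[252, 0, 16, 18, 125], [276, 0, 21, 22, 289], [375, 0, 116, 55, 3224], [249, 14, 16, 12, 104], [270, 16, 11, 6, 37], [293, 83, 19, 12, 151], [246, 89, 8, 8, 45], [293, 99, 26, 12, 184], [379, 122, 16, 13, 138], [391, 140, 15, 33, 236], [330, 168, 10, 12, 87], [189, 177, 15, 21, 166], [334, 181, 11, 12, 107], [276, 194, 22, 37, 420]]
[0.27173817 0.36427743 0.30131649]
```

```bash
python3 - <<'E'
from h import *
T=arm.camera_info("top");S=arm.camera_info("scene");s=cv2.imread("pics/sceneF.png");h=cv2.cvtColor(s,cv2.COLOR_BGR2HSV)
print("TCP in scene",proj(S,pose()[0]).round(0))
pred=[proj(S,mouth(q)+ax*.085+RL.apply([0,0,-.005])) for q in(.09,.03,-.03,-.09)]
tops=[(298.3,177.3),(318.9,173.6),(339.8,167.6),(359.9,161.1)]
m=cv2.inRange(h,(0,0,30),(180,90,150))
def P(i):return np.array([[i["fx"],0,i["cx"]],[0,i["fy"],i["cy"]],[0,0,1]])@np.c_[np.array(i["R"]),np.array(i["t"])]
for q,c,t in zip((.09,.03,-.03,-.09),pred,tops):
    x,y=c.astype(int);w=m[y-16:y+22,x-9:x+13];k,l,st,ce=cv2.connectedComponentsWithStats(w)
    j=1+np.argmax(st[1:,4]);cc=ce[j]+[x-9,y-16]
    X=cv2.triangulatePoints(P(T),P(S),np.array(t,float),cc.astype(float)).ravel();X=X[:3]/X[3]
    print(q,c.round(1),st[j],cc.round(1),"cap centre rel mouth (x,-axis,z) mm",(RL.inv().apply(X-mouth(q))*1000).round(1))
E
```

```text
TCP in scene [396.  60.]
0.09 [334.8 174.4] [  5  10  14  23 126] [335.  175.4] cap centre rel mouth (x,-axis,z) mm [  0.2 -82.2  -3.6]
0.03 [317.5 183.1] [  3   9  15  15 106] [316.7 182.3] cap centre rel mouth (x,-axis,z) mm [ -1.4 -85.9  -8.7]
-0.03 [299.8 192. ] [ 4  9 14 16 95] [299.1 191.9] cap centre rel mouth (x,-axis,z) mm [ -0.7 -83.9  -8.9]
-0.09 [281.4 201.3] [  3   8  17  16 137] [281.6 199.9] cap centre rel mouth (x,-axis,z) mm [ -2.5 -88.2  -5.1]
```

All four caps are within a few mm of each other along the axis. tube_a reads about 3 mm high, which may be noise, so I'll press gently on its cap with closed fingers to be sure it is home.

```bash
python3 -c "
from h import *
print(go(mouth(-.09)+ax*.19+RL.apply([0,0,-.006]),RL))"
```

```text
(array([540.1,  40.9, 123.7]), array([ 0.5233,  0.0226, -0.0227]))
```

```bash
python3 -m jog '[[0,40,0,9,0,0,0],[0,85,0,19,0,0,0],[0,130,0,29,0,0.01,0],[0,175,0,40,0,0.02,0],[0,220,0,50,0,0.02,0],[0,265,0,60,0,0.02,0],[0,310,0,70,0.08,0.02,0],[0,355,0,81,0.2,0.02,0],[0,400,0,91,0.32,0.02,-0.01],[0,445,10,101,0.42,0.02,-0.02],[0,490,25,112,0.5,0.02,-0.02],[0,525,35,120,0.523,0.023,-0.023]]'
python3 -c "
from h import *
print(go(mouth(-.09)+ax*.112+RL.apply([0,0,-.006]),RL))"
```

```text
time_s: 30.85
ee_pos: [0.5307, -0.1002, 0.2618]
ee_rot: [0.685, -0.397, 0.31, -0.527]
contact_force: [0.0, -0.2, -0.0]
width: 0.001
(array([19.4, 92.1,  5.9]), array([ 0.009 , -0.0132, -0.0001]))
```

```bash
python3 -m jog '[[0,15,10,5,0,0,0],[0,17,40,6,0,0,0],[0,17,75,6,0,0,0],[0,17,92,6,0,0,0],[0,17,92,6,0,0,0],[0,17,92,6,0,0,0]]'; python3 -m jog '[[0,0,4,0,0,0,0],[0,0,8,0,0,0,0],[0,0,11,0,0,0,0],[0,0,11,0,0,0,0]]'
python3 -c "
from h import *
o=arm.observe();print(RL.inv().apply(o['contact_force']).round(1),(RL.inv().apply(pose()[0]-mouth(-.09))*1000).round(1))"
```

```text
time_s: 31.45
ee_pos: [0.5384, -0.0846, 0.2307]
ee_rot: [0.683, -0.398, 0.303, -0.532]
contact_force: [0.4, 0.3, 0.7]
width: 0.003
time_s: 31.85
ee_pos: [0.5369, -0.0804, 0.2272]
ee_rot: [0.683, -0.398, 0.302, -0.533]
contact_force: [-0.1, -0.1, 0.6]
width: -0.001
[ 0.  -0.6  0.2] [ -36.9 -168.6  -18.3]
```

```bash
python3 -c "
from h import *
o=arm.observe();print(np.round(o['joint_positions'],2),np.round(o['effort'],1))
print(go(mouth(-.09)+ax*.125+RL.apply([0,0,-.006]),RL))"
```

```text
[-1.42 -0.31  1.55  2.27  0.25  0.4   0.25] [  0.   12.2  -6.8 -21.8  -0.2  -1.6  -0.1]
(array([36. , 44.3, 12.6]), array([-0.0003, -0.0067,  0.0182]))
```

The arm has drifted to joint limits on this path, so I'm dropping the tap. It had touched nothing, with force readings around zero. I'll back out and do a last numerical check.

```bash
python3 -m jog '[[0,-5,-20,0,0,0,0],[0,-30,-45,-5,-0.05,0,0],[0,-65,-60,-15,-0.15,0,0],[0,-100,-75,-25,-0.25,0,0],[0,-140,-85,-35,-0.35,0,0],[0,-180,-90,-50,-0.45,0,0],[0,-220,-95,-60,-0.52,0,0],[0,-260,-95,-75,-0.52,0,0],[0,-300,-95,-90,-0.52,0,0],[0,-340,-95,-105,-0.52,0,0],[0,-380,-95,-115,-0.52,0,0],[0,-400,-95,-120,-0.52,0,0]]'
python3 - <<'E'
from h import *
print(np.round(arm.observe()["joint_positions"],2))
T=arm.camera_info("top");S=arm.camera_info("scene")
t=arm.camera("top")[:,:,::-1].copy();s=arm.camera("scene")[:,:,::-1].copy()
for n,a in(("topF",t),("sceneF",s)):
    d=cv2.absdiff(a,cv2.imread(f"pics/{n}.png")).max(2)
    roi=d[126:245,270:470] if n=="topF" else d[150:270,180:375]
    print(n,"changed px in rack/stage region",int((roi>40).sum()))
# stage tube in scene: cap centre by triangulation-free ray at z=.137
for n,I,im,c in(("top",T,t,None),("scene",S,s,None)):
    c=proj(I,[.4573,-.3276,.137]).round().astype(int);h=cv2.cvtColor(im,cv2.COLOR_BGR2HSV)
    w=cv2.inRange(h,(0,0,30),(180,90,130))[c[1]-9:c[1]+6,c[0]-9:c[0]+10];m=cv2.moments(w);print(n,"exp",c,"cap blob",(m["m10"]/m["m00"]+c[0]-9,m["m01"]/m["m00"]+c[1]-9))
# where tube profile: a and neighbour in the last scene
P=lambda i:np.array([[i["fx"],0,i["cx"]],[0,i["fy"],i["cy"]],[0,0,1]])@np.c_[np.array(i["R"]),np.array(i["t"])]
g=cv2.cvtColor(s,6)
for q in(-.09,-.03,.03,.09):  # grey profile down the tube axis: find cap-body step (nominal 67 mm above mouth)
    pr=[]
    for u in np.arange(.045,.112,.003):
        x,y=proj(S,mouth(q)+ax*u+RL.apply([0,0,-.05*u-.002]));pr.append(int(cv2.getRectSubPix(g,(3,3),(float(x),float(y))).mean()))
    print(q,pr)
E
```

```text
time_s: 33.05
ee_pos: [0.2885, 0.272, 0.2439]
ee_rot: [-0.558, 0.562, -0.428, 0.436]
contact_force: [-0.2, -0.6, -0.1]
width: 0.005
[-1.28 -0.03  0.42  2.16  0.03  1.01 -0.61]
topF changed px in rack/stage region 0
sceneF changed px in rack/stage region 0
top exp [442 211] cap blob (np.float64(440.9009009009009), np.float64(211.3063063063063))
scene exp [196 188] cap blob (np.float64(199.38297872340425), np.float64(190.5531914893617))
-0.09 [250, 250, 250, 250, 247, 229, 190, 152, 143, 162, 168, 159, 155, 161, 159, 143, 133, 133, 134, 133, 133, 131, 119]
-0.03 [251, 251, 251, 251, 249, 236, 203, 163, 141, 153, 167, 163, 165, 175, 178, 161, 141, 134, 133, 142, 175, 216, 246]
0.03 [250, 250, 250, 250, 249, 235, 202, 163, 141, 152, 164, 160, 160, 166, 166, 151, 137, 134, 133, 132, 132, 139, 153]
0.09 [246, 247, 246, 243, 227, 194, 155, 138, 153, 159, 155, 155, 159, 152, 135, 127, 131, 136, 134, 127, 117, 111, 119]
```

The cap-to-body step sits at the same height on all four rack tubes, to about 1 mm for tube_a and its two neighbours and 3 mm for tube_b, which sags less. So both new tubes are home, and nothing in the rack or stage area has moved.

```bash
python3 -c "
from plant import arm
print(arm.job_done(),arm.observe()['time_s'])"
```

```text
the job is handed in; nothing more can be done
the job is handed in; nothing more can be done
```

The changeover is done and handed in at about 33 s: tube_a went into the empty rack hole, the short tube onto the stage plate, and tube_b into the hole the short tube left.

**Final checks**
- **Rack:** all four tubes look fully home. The cap-to-body step is at the same height within about 1 mm for tube_a and the two untouched tubes. tube_b reads about 3 mm lower because it sags less in its hole.
- **Stage:** the wrist camera showed the short tube upright and within about 1 mm of the centre between its stops.
- **Other things:** nothing changed in the rack and stage area between the last two looks. The final overhead and scene pictures showed no change where the glue bottle and the two look-alikes stand. The owl and hare I did not check one by one.

**What went wrong or disagreed**
- **tube_b:** it caught on the rim of the hole twice, at about 25 N and 50 N, and slid in the grip. I backed off, re-measured and it then went in freely to the floor of the hole.
- **Arm limits:** one estimate put tube_a about 3 mm high, so I tried to press its cap. The arm drifted to the limits of two joints without touching anything, so I backed out. The step-height check afterwards showed it home.
- **Stage, scene camera:** its last reading of the short tube was 3–4 px off. I put this down to a contaminated mask, because the top and wrist cameras agreed.

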